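Hang a support arm on a slotted rack post and lock it with a hex key

TASK

Hang the loose support arm on the empty post of the pipe rack, level with the arm that is already fitted: hook both its tabs into the slots and push it down until it sits fully home, then let go. Take the one T-handle hex key that fits its leaning, recessed lock screw, seat the key fully in the socket before you turn, and tighten the screw clockwise, about a quarter turn, to its firm stop. Put the key back upright in its hole in the stand, shoulder down on the plate, and do not disturb the other keys or the tin, carton and pipe elbow.

Things in the scene. Friction and masses are not known exactly. Their poses are not given: they have to be found in the camera images.
- rack: Pipe rack, fixed on the plywood deck (deck top: world z = 175 mm): grey foot rail, two slotted posts 60 mm wide, 40 deep, 184 tall, 200 mm apart. Origin: on the deck, midway, at the posts' front face; x into the posts, y left. Each has a column of three slots in its 4 mm front wall: 25 wide, 32 high, lower edges at z = 40, 90, 140. The left post carries an arm; the right is empty.
- slot_seat (a point): Front face of the empty (right) post, on its centre line, at the lower edge of its lowest slot, 40 mm above the deck. Axes as body rack. The hung arm's tab_root belongs here.
- bracket: Loose steel support arm, 0.6 kg, standing on its underside. Origin: underside, on the centre line; x towards its hook tabs, z up. Bar 36 mm wide, 34 high from x = -61 to 79 mm (end stop to z = 59 at x = -58), gripped from above across the 36 mm at the origin, TCP at z = 24. End plate x = 79 to 85, 60 wide, 92 high. A boss 40 mm across leans over the bar by the plate, up to z = 90.
- tab_root (a point): On the arm at (85, 0, 20) mm, axes as bracket: back of the plate, underside of the lower tab's root. Two tabs, 20 mm wide, the other 50 mm higher: root 10 high, 11 long; lip 14 mm below the root, 6 mm behind the plate. To hang: this point 14 to 22 mm (best 18) above slot_seat, go along x till the plate meets the post, then lower and push down till it meets slot_seat.
- socket_mouth (a point): Centre of the lock screw's head face, (55.8, 0, 74.3) mm in the bracket's frame. z out along the screw's axis, 35 degrees from vertical towards the bracket's -x. Head 30 mm across, 5 mm below the boss's rim in a 31 mm bore. Hex socket 15 mm across flats, 16 mm deep, 2 mm chamfer; flats face this x and every 60 degrees from it. Turns with the screw.
- lock_screw (a joint): Turn of the lock screw, rad; grows clockwise seen from outside, looking down its axis. Starts loose at 0 to 0.5; firm stop, tight, at 1.5. Friction about 0.1 N m; it stays where it is left. The key has about 0.14 rad of play in the socket either way.
- key_large: T-handle hex key that fits, largest of three, 0.24 kg. Origin: centre of the tip; z up the shank; x along the handle bar. Hex shank 14 mm across flats (flats face x and every 60 degrees), z = 0 to 60 mm; shoulder disc 32 mm across, z = 60 to 65; neck; flat-sided black bar 100 long (x), 18 thick (y), z = 73 to 103. Grip the bar across its thickness, tool along the key, TCP at z = 90.
- key_medium: The middle key, too small for the screw: shank 10 mm across flats, handle bar 82 x 15 x 27 mm, else like key_large. Stays in the stand.
- key_small: The smallest key: shank 7 mm across flats, handle bar 66 x 13 x 24 mm, else like key_large. Stays in the stand.
- key_stand: Dark sheet-steel bridge, fixed. Origin: underside centre; x along its row of holes. Top plate 210 x 64 mm, upper face at z = 66 mm, three round holes 21 mm across (2 mm chamfer) at x = -70, 0, 70 mm. A key hangs in each, shoulder on the plate, tip 6 mm above the deck, bar roughly along the stand's y; which key is where varies.
- cement_tin: Bystander: tin 66 mm across, 108 mm tall, near left. Origin: centre of its underside.
- box_clips: Bystander: white carton 61 x 110 x 53 mm near right. Origin: centre of its underside.
- elbow: Bystander: white plastic pipe elbow 82 x 82 x 45 mm, between rack and stand. Origin: centre of its underside.

How it is judged:
On the way, in this order (a step that is already met when the one before it is completed fails the run):
1. the arm hangs fully home in the two lower slots of the empty post and is let go (x of tab_root in the frame of slot_seat between -0.004 and 0.005 m and y of tab_root in the frame of slot_seat between -0.004 and 0.004 m and z of tab_root in the frame of slot_seat between -0.004 and 0.004 m and angle between the z axis of bracket and the z axis of slot_seat, either way round below 0.07 rad and contact force between the fingers and bracket below 0.5 N), for 0.2 s.
2. the large key is seated fully in the screw's socket, the screw not yet turned (x of key_large in the frame of socket_mouth between -0.0035 and 0.0035 m and y of key_large in the frame of socket_mouth between -0.0035 and 0.0035 m and angle between the z axis of key_large and the z axis of socket_mouth, either way round below 0.1 rad and z of key_large in the frame of socket_mouth below -0.0135 m and value of joint lock_screw below 0.9 rad), for 0.2 s.
3. the screw is turned to its stop with the key still seated (x of key_large in the frame of socket_mouth between -0.0035 and 0.0035 m and y of key_large in the frame of socket_mouth between -0.0035 and 0.0035 m and angle between the z axis of key_large and the z axis of socket_mouth, either way round below 0.1 rad and z of key_large in the frame of socket_mouth below -0.012 m and value of joint lock_screw above 1.35 rad), for 0.1 s.
At the end, for the whole second after the job is handed in: The arm hangs fully home on the empty post (tab_root within 4 mm of slot_seat, upright within 0.07 rad), the lock screw is past 1.35 rad, the large key hangs in its hole of the stand (upright within 0.12 rad, tip 2 to 10 mm above the deck), and all is at rest (x of tab_root in the frame of slot_seat between -0.004 and 0.005 m and y of tab_root in the frame of slot_seat between -0.004 and 0.004 m and z of tab_root in the frame of slot_seat between -0.004 and 0.004 m and angle between the z axis of bracket and the z axis of slot_seat, either way round below 0.07 rad and value of joint lock_screw above 1.35 rad and z of key_large in the frame of key_stand between 0.002 and 0.01 m and y of key_large in the frame of key_stand between -0.008 and 0.008 m and x of key_large in the frame of key_stand between -0.08 and 0.08 m and angle between key_large's own z axis and vertical below 0.12 rad and linear speed of each of bracket, key_large below 0.02 m/s); the robot touches nothing.
It fails at once if another key is lifted or shifted by more than 15 mm (distance of any of key_medium, key_small from where it was at the start of the episode above 0.015 m).
It fails at once if the tin, the carton or the elbow is shifted by more than 20 mm (distance of any of cement_tin, box_clips, elbow from where it was at the start of the episode above 0.02 m).
It also fails if it takes over 72 s, if anything falls off the work surface, if the arm or the gripper's body presses on something with over 40 N, if the wrist force passes 120 N, or if a joint passes its speed limit or range.

ROBOT

A 6-joint arm with a two-finger parallel gripper is mounted at the origin on a cart in front of the work surface, level with it; the furniture and walls round the work are solid. World frame = base frame: x ahead of the robot, y to its left, z up, the work surface at z = 0. Lengths are in m, angles in rad, forces in N, time in s.
With the tool pointing down it reaches from about 0.3 to 0.85 m from the base axis. Payload 5.4 kg.
Tool frame: the origin (TCP) lies between the finger pads, 19 mm behind the fingertips; this is the grasp point; z points along the fingers, y is the line along which they close (so a half turn about z gives the same grasp; the last joint's range is limited). The gripper opens to 85 mm and grips with 20 to 120 N. Pads are 22 mm wide; open, the fingers measure 114 mm over their backs; the gripper's body (76 mm by 85 mm) begins 54 mm behind the grasp point. The pads swing forward as they close: fully open they stand 13 mm farther back than shut.
Start: joints at [-1.413, 0.158, 1.597, -0, 1.386, -0.21], TCP at [0.207, -0.537, 0.25] pointing down, gripper open.
Joint ranges: [-2.91, 2.91], [-0.94, 2.29], [0.18, 2.7], [-1.29, 4.43], [0.17, 2.64], [-3, 3]. Speed limits (rad/s): [2.57, 2.57, 3.14, 3.14, 3.14, 3.14].

INTERFACE

Orientations are given as [roll, pitch, yaw] about the fixed x, y, z axes, in that order (R = Rz(yaw) Ry(pitch) Rx(roll)).
In Python, from bench import ctrl gives the robot as it stands.
- The arm moves only by the shell command python3 drive.py 'ROWS' [OPENING]. ROWS is a JSON list of rows, 1 to 12 of them, each of 6 numbers: dx, dy, dz in m, then a rotation vector rx, ry, rz in rad; each row shifts and turns the commanded pose from where the row before left it, along the tool's axes as they then stand; what a row does not reach is not made up. A row lasts 1/8 s, in which the tool goes at most 0.0625 m and 0.188 rad, less where a joint would pass 70% of its speed; a pose out of reach is approached as far as the arm can. OPENING is the opening from 0.0 (shut) to 1.0 (fully open), set as the command begins (- or left out keeps the last). The fingers move at their own pace and stop on an object; the grip force is fixed at half the most. Time passes only in rows, so rows that do not move let the fingers close. It prints the time, the measured TCP pose, the force, the opening and the grip force at its end.
- ctrl.observe(): the state, without advancing time (a new reading comes with each control period).
- ctrl.get_image(name): name is "scene" or "top" or "wrist"; returns the picture (400x640x3 uint8, red, green, blue); there is no depth.
- ctrl.calibration(name): a dict with "mtx" (3x3 intrinsics, pixels), "k1" (the pictures are not rectified: a ray, as slopes to the right and down, at radius r is drawn at 1 + k1 r^2 times it, then the intrinsics apply), "R" (3x3) and "t" (3): a world point X has camera coordinates R X + t; the wrist camera has in their place "hand_eye" (4x4, takes a point from camera to tool coordinates, whose origin is the TCP and whose axes are the flange's). Camera axes: x right, y down, z forward; pixel columns grow to the right and rows downward; lengths in m; the calibration is good to about 2 mm. A picture is of the moment at which its call begins: read the wrist's pose just before it. calibration takes no time and is no camera call.
- ctrl.hand_in(): hands the job in; it is judged then, once.
The state is a dict: "time_s": time; "joints": joint angles; "joint_velocities": joint speeds; "tau": joint torques, N m; "ee_pos": TCP position; "orientation": TCP orientation; "force": force on the tool from outside, world axes, zero at the start; "wrist_torque": the same for the moment, N m; "opening": opening from 0.0 (shut) to 1.0 (fully open); "gripper_force": force on a finger pad.
Only numpy, scipy, OpenCV 4.12 (cv2) and the standard library are available. Lean on these libraries where they do the work, as an engineer would, in place of code of your own. Each camera call takes 0.05 s, during which the arm holds its last target. There are 200 camera calls.

## Working session

There is one attempt and no reset: what is moved stays moved. The work goes in short steps, Python scripts to look and compute and a shell command to move; the robot and the scene stay as the last step left them, time stands still between calls to the robot, and variables do not carry over. Pictures are saved under pics/ and viewed, at most 10 in all, crops included, and the job is handed in when it is done.

```bash
ls; mkdir -p pics; python3 - <<'E'
from bench import ctrl
import cv2,numpy as np
for n in ("scene","top"):
    im=ctrl.get_image(n); cv2.imwrite(f"pics/{n}0.png",im[:,:,::-1])
    c=ctrl.calibration(n); print(n,{k:np.round(v,3).tolist() for k,v in c.items()})
c=ctrl.calibration("wrist"); print({k:np.round(v,4).tolist() for k,v in c.items()})
print(ctrl.observe())
E
```

```text
bench.py
drive.py
pics
scene {'mtx': [[446.575, 0.0, 317.535], [0.0, 446.575, 202.67], [0.0, 0.0, 1.0]], 'k1': -0.068, 'R': [[-0.899, -0.438, -0.015], [-0.332, 0.702, -0.63], [0.287, -0.561, -0.776]], 't': [0.372, 0.37, 1.13]}
top {'mtx': [[452.175, 0.0, 319.166], [0.0, 452.175, 198.371], [0.0, 0.0, 1.0]], 'k1': -0.079, 'R': [[0.03, -1.0, -0.005], [-0.98, -0.029, -0.199], [0.199, 0.011, -0.98]], 't': [-0.093, 0.494, 1.137]}
{'mtx': [[331.686, 0.0, 311.765], [0.0, 331.686, 199.9244], [0.0, 0.0, 1.0]], 'k1': -0.0663, 'hand_eye': [[-0.0001, -0.9655, -0.2605, 0.0654], [1.0, -0.0, -0.0004, 0.0002], [0.0004, -0.2605, 0.9655, -0.1239], [0.0, 0.0, 0.0, 1.0]]}
{'time_s': 0.1, 'joints': array([-1.41310896e+00,  1.59017019e-01,  1.59810313e+00,  4.36364595e-06,
        1.38620108e+00, -2.10089704e-01]), 'joint_velocities': array([-0.0017747 , -0.00077416, -0.0033603 ,  0.00073199,  0.00151593,
       -0.00033687]), 'tau': array([ 4.60485116e-04, -3.96988285e+01, -3.32338250e+01, -2.91902506e-04,
        4.13295886e-03,  1.32890418e-05]), 'ee_pos': array([ 0.20664194, -0.5360403 ,  0.24909951]), 'orientation': array([-3.13990298e+00, -3.64684227e-04,  3.67775956e-01]), 'force': array([ 0.53808601, -0.138094  , -0.86866901]), 'wrist_torque': array([ 0.0017391 , -0.0347339 , -0.00912186]), 'gripper_force': 0.0, 'opening': 1.0001882368712551}
```

View pics/scene0.png

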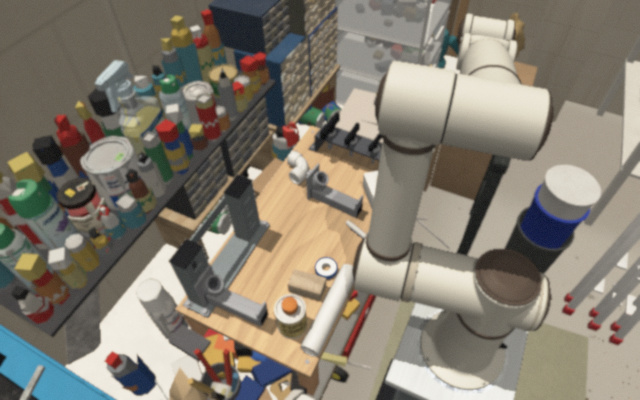

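View pics/top0.png

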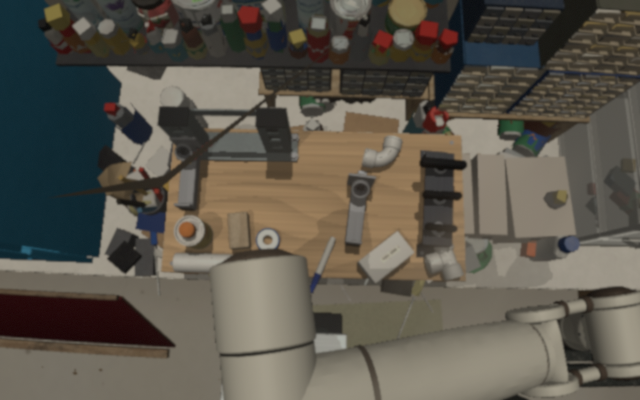

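The scene view shows the rack at (225,230) with the fitted arm on the left post, the loose arm near (330,195) and the stand near (355,140). The top view shows the posts at (183,130) and (273,130), the loose arm spanning (360,185)-(355,245) and the stand at x≈438, with keys at (443,160), (440,195) and (437,230). I'll zoom in on the top view.

```bash
cat > h.py <<'E'
import numpy as np,cv2
from scipy.spatial.transform import Rotation as Ro
from bench import ctrl
def cam(n,st=None):
    c=ctrl.calibration(n); M=np.array(c["mtx"]);k=c["k1"]
    if n=="wrist":
        H=np.array(c["hand_eye"]); Rt=Ro.from_euler('xyz',st["orientation"]).as_matrix()
        A=Rt@H[:3,:3]; o=Rt@H[:3,3]+st["ee_pos"]
        return M,k,A.T,-A.T@o
    return M,k,np.array(c["R"]),np.array(c["t"])
def proj(C,X):
    M,k,R,t=C; p=np.atleast_2d(X)@R.T+t; s=p[:,:2]/p[:,2:]
    s=s*(1+k*(s**2).sum(1,keepdims=True)); return s@M[:2,:2].T+M[:2,2]
def ray(C,uv):
    M,k,R,t=C; uv=np.atleast_2d(np.array(uv,float))
    s=cv2.undistortPoints(uv.reshape(-1,1,2),M,np.array([k,0,0,0,0.])).reshape(-1,2)
    # refine to exact: k applied to slopes
    return -R.T@t, np.c_[s,np.ones(len(s))]@R
def plane(C,uv,z):
    o,d=ray(C,uv); return o+d*((z-o[2])/d[:,2:])
def snap(n):
    st=ctrl.observe(); im=ctrl.get_image(n)[:,:,::-1].copy(); return im,cam(n,st)
E
python3 - <<'E'
from h import *
im,C=snap("top"); cv2.imwrite("pics/topz.png",cv2.resize(im[95:290,155:475],None,fx=2.5,fy=2.5,interpolation=cv2.INTER_CUBIC))
E
```

```text
(no output)
```

View pics/topz.png

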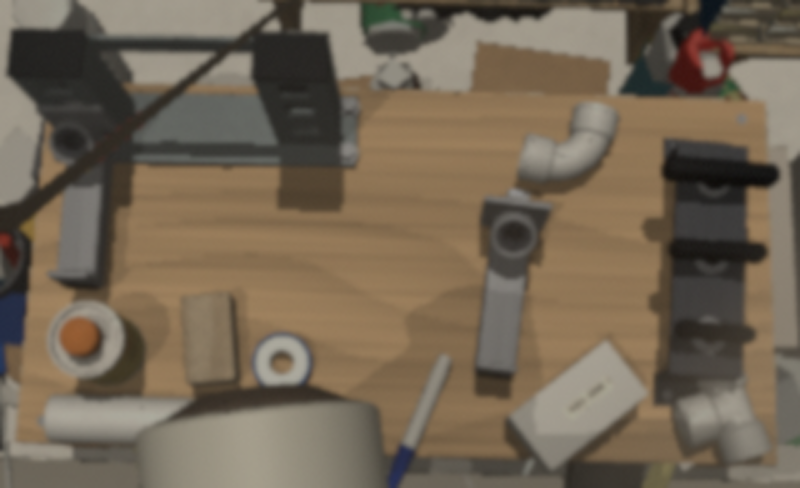

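The crop shows:
- **Large key:** at the far end of the stand, with the longest bar, around (720,172).
- **Loose arm:** plate at (485-550,205), bar end at (480-515,372).
- **Right post:** top at (255-330,35-80).

Next I'll get coarse positions.

```bash
python3 - <<'E'
from h import *
np.set_printoptions(precision=4,suppress=True)
C=cam("top")
f=lambda pts,z:plane(C,np.array(pts)/2.5+[155,95],z)
print("Rpost top front corners",f([(253,80),(340,77)],.359), "back",f([(258,34),(328,34)],.359))
print("Lpost top front",f([(8,77),(88,78)],.359))
print("rail front",f([(105,163),(355,163)],.190))
print("bar end",f([(480,372),(514,374)],.209)); print("plate top ",f([(485,203),(549,210)],.267))
print("boss",f([(515,235)],.255))
print("keyL bar ends",f([(665,167),(776,174)],.278),"M",f([(672,250),(764,251)],.275),"S",f([(676,330),(752,333)],.272))
print("stand corners",f([(668,142),(747,145),(655,400)],.241))
print("elbow",f([(530,165),(595,120)],.2),"carton top",f([(510,415),(603,342),(648,390),(550,468)],.228))
E
```

```text
Rpost top front corners [[ 0.5755  0.0489  0.359 ]
 [ 0.5799 -0.0206  0.359 ]] back [[ 0.6149  0.0473  0.359 ]
 [ 0.6163 -0.0092  0.359 ]]
Lpost top front [[0.5737 0.2482 0.359 ]
 [0.5742 0.1824 0.359 ]]
rail front [[ 0.5517  0.2123  0.19  ]
 [ 0.5581 -0.0245  0.19  ]]
bar end [[ 0.3632 -0.1444  0.209 ]
 [ 0.3623 -0.1747  0.209 ]]
plate top  [[ 0.5031 -0.143   0.267 ]
 [ 0.4986 -0.1982  0.267 ]]
boss [[ 0.4783 -0.1702  0.255 ]]
keyL bar ends [[ 0.5369 -0.2968  0.278 ]
 [ 0.5338 -0.3932  0.278 ]] M [[ 0.4647 -0.3023  0.275 ]
 [ 0.4662 -0.3813  0.275 ]] S [[ 0.3967 -0.3053  0.272 ]
 [ 0.3959 -0.3698  0.272 ]]
stand corners [[ 0.5713 -0.3081  0.241 ]
 [ 0.5709 -0.3798  0.241 ]
 [ 0.3401 -0.2934  0.241 ]]
elbow [[ 0.558  -0.1879  0.2   ]
 [ 0.6038 -0.2487  0.2   ]] carton top [[ 0.3248 -0.1701  0.228 ]
 [ 0.3907 -0.2508  0.228 ]
 [ 0.3497 -0.2901  0.228 ]
 [ 0.2804 -0.2052  0.228 ]]
```

```bash
cat >> h.py <<'E'
def delta(pos,yaw=None,rpy=None):
    st=ctrl.observe(); R0=Ro.from_euler('xyz',st["orientation"])
    R1=R0 if yaw is None and rpy is None else Ro.from_euler('xyz',rpy if rpy is not None else [np.pi,0,yaw])
    rv=(R0.inv()*R1).as_rotvec(); d=np.array(pos)-st["ee_pos"]
    print("rotvec",np.round(rv,4),"d in old axes",np.round(R0.inv().apply(d),4),"d in new axes",np.round(R1.inv().apply(d),4))
E
python3 drive.py '[[0,0,-0.05,0,0,0.15],[0,0,-0.05,0,0,0.15],[0,0,-0.05,0,0,0.148],[0.023,-0.0485,0,0,0,0],[0.023,-0.0485,0,0,0,0],[0.023,-0.0485,0,0,0,0],[0.023,-0.0485,0,0,0,0],[0.023,-0.0485,0,0,0,0],[0.023,-0.0485,0,0,0,0],[0.023,-0.0485,0,0,0,0],[0.023,-0.0485,0,0,0,0]]' 
python3 drive.py '[[0,0,0,0,0,0],[0,0,0,0,0,0],[0,0,0,0,0,0]]'
python3 - <<'E'
from h import *
im,C=snap("wrist"); cv2.imwrite("pics/w1.png",im); np.savez("w1.npz",im=im,R=C[2],t=C[3])
E
```

```text
time_s: 1.52
ee_pos: [0.4217, -0.1628, 0.3998]
orientation: [3.142, -0.0, -0.08]
force: [0.9, -0.2, 0.3]
opening: 1.002
gripper_force: 0.0
time_s: 1.9
ee_pos: [0.4207, -0.1656, 0.3998]
orientation: [3.142, 0.0, -0.082]
force: [0.3, 0.4, 0.1]
opening: 1.001
gripper_force: 0.0
```

View pics/w1.png

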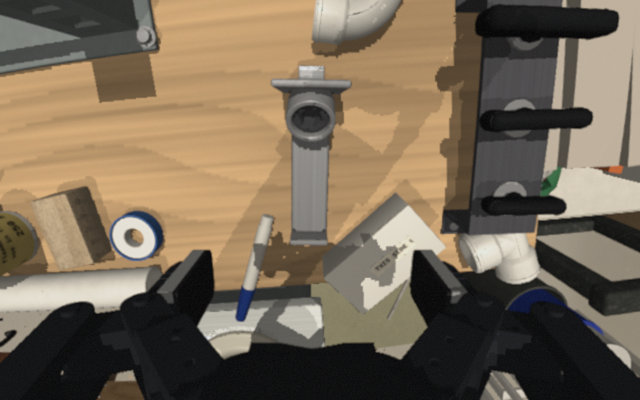

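The wrist view shows the loose arm's bar between columns 291 and 328 (rows 150-242), its plate top near row 82 and its end near row 243. The keys are on the right at rows 22, 120 and 205, and the right post's corner is at top left (155,40). I'll measure the arm and stand edges.

```bash
python3 - <<'E'
from h import *
np.set_printoptions(precision=4,suppress=True,linewidth=150)
z=np.load("w1.npz");im=z["im"];c=cam("wrist",ctrl.observe());C=(c[0],c[1],z["R"],z["t"])
S=cv2.cvtColor(im,cv2.COLOR_BGR2HSV)[:,:,1]; S=S.astype(int)
m=(S<60)
for r in range(145,240,12):
    a=m[r,260:350]; w=np.where(a)[0]+260
    w=w[(w>280)&(w<335)]; e=plane(C,[(w.min()-.0,r),(w.max()+1,r)],.209)
    print(r,w.min(),w.max(),e[0,:2],e[1,:2],e.mean(0)[:2])
for col in (300,310,320):
    print(col,"bottom rows",np.where(m[225:262,col])[0].max()+225, [int(im[r,col].mean()) for r in range(228,256,2)])
for r in (80,82,84,86,88):
    w=np.where(m[r,250:370])[0]+250; print("plate",r,w.min(),w.max(),plane(C,[(w.min(),r),(w.max()+1,r)],.267)[:,:2].ravel())
for col in (280,340):
    w=np.where(m[65:100,col])[0]+65;print(col,w)
E
```

```text
145 292 328 [ 0.4562 -0.1501] [ 0.4534 -0.1848] [ 0.4548 -0.1675]
157 292 328 [ 0.4449 -0.149 ] [ 0.442 -0.184] [ 0.4435 -0.1665]
169 292 327 [ 0.4334 -0.1479] [ 0.4306 -0.1823] [ 0.432  -0.1651]
181 292 327 [ 0.4217 -0.1467] [ 0.4189 -0.1815] [ 0.4203 -0.1641]
193 292 327 [ 0.4098 -0.1456] [ 0.4069 -0.1806] [ 0.4084 -0.1631]
205 292 326 [ 0.3977 -0.1444] [ 0.3948 -0.1788] [ 0.3963 -0.1616]
217 292 326 [ 0.3853 -0.1431] [ 0.3824 -0.1779] [ 0.3839 -0.1605]
229 292 325 [ 0.3726 -0.1419] [ 0.3698 -0.176 ] [ 0.3712 -0.159 ]
300 bottom rows 244 [129, 115, 78, 82, 81, 82, 122, 139, 109, 75, 76, 78, 75, 75]
310 bottom rows 245 [127, 117, 79, 81, 83, 82, 121, 138, 113, 80, 77, 77, 76, 74]
320 bottom rows 245 [132, 127, 80, 80, 80, 79, 116, 139, 117, 78, 78, 76, 71, 70]
plate 80 272 349 [ 0.5105 -0.1439  0.5058 -0.2012]
plate 82 271 350 [ 0.5092 -0.143   0.5043 -0.2018]
plate 84 271 350 [ 0.5078 -0.1428  0.5029 -0.2017]
plate 86 274 350 [ 0.5062 -0.1449  0.5015 -0.2016]
plate 88 277 347 [ 0.5046 -0.147   0.5002 -0.1993]
280 [79 80 81 82 83 84 85 86 87 88 89]
340 [80 81 82 83 84 85 86 87 88 89 90 91 92]
```

```bash

python3 drive.py '[[0,0,-0.05,0,0,-0.05],[0,0,-0.02,0,0,-0.052],[0.017,-0.045,0,0,0,0],[0.017,-0.045,0,0,0,0],[0.017,-0.045,0,0,0,0],[0.017,-0.045,0,0,0,0],[0.017,-0.045,0,0,0,0],[0,0,0,0,0,0],[0,0,0,0,0,0],[0,0,0,0,0,0]]' 0.65
python3 - <<'E'
from h import *
im,C=snap("wrist"); cv2.imwrite("pics/w2.png",im); np.savez("w2.npz",im=im,R=C[2],t=C[3])
E
```

```text
time_s: 3.2
ee_pos: [0.5012, 0.0609, 0.4701]
orientation: [3.141, -0.0, 0.019]
force: [0.9, 0.0, -0.5]
opening: 0.647
gripper_force: 0.0
```

View pics/w2.png

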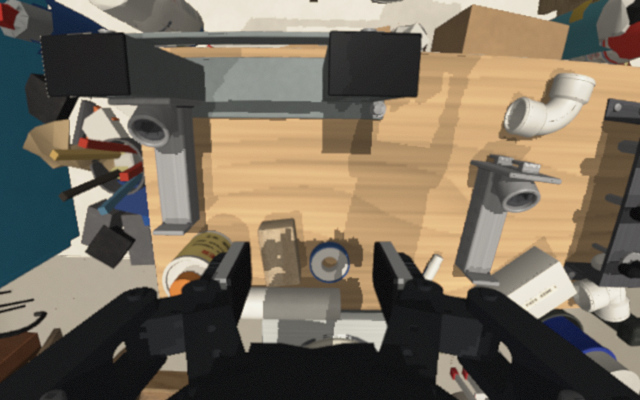

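The post tops are clear: right post columns 330-419, rows 33-96; left post columns 43-129, rows 34-97. The loose arm is also in view, with its plate at (470-560,170) and its tabs at (490-540,160).

```bash
python3 - <<'E'
from h import *
np.set_printoptions(precision=4,suppress=True,linewidth=150)
z=np.load("w2.npz");im=z["im"];c=cam("wrist",ctrl.observe());C=(c[0],c[1],z["R"],z["t"])
g=im.max(2)
print("gray col375",[int(v) for v in g[85:110,375]]); print("row60",[int(v) for v in g[60,322:340]],[int(v) for v in g[60,410:428]])
m=(g<48).astype(np.uint8)
for x0,x1 in ((300,440),(30,150)):
    s=np.zeros_like(m); s[20:125,x0:x1]=m[20:125,x0:x1]; s=cv2.morphologyEx(s,cv2.MORPH_OPEN,np.ones((9,9)))
    cn=max(cv2.findContours(s,0,1)[0],key=cv2.contourArea); 
    b=cv2.boundingRect(cn); q=cv2.boxPoints(cv2.minAreaRect(cn)); print(b,cv2.contourArea(cn))
    p=plane(C,q,.359); print(p[:,:2], "sides",[np.linalg.norm(p[i]-p[i-1]).round(4) for i in range(4)],"centre",p.mean(0))
m2=(cv2.cvtColor(im,cv2.COLOR_BGR2HSV)[:,:,1]<60)
S=cv2.cvtColor(im,cv2.COLOR_BGR2HSV)[:,:,1]
for r in (155,180,205):  # fitted arm bar, top z
    w=np.where(m2[r,140:215])[0]+140; e=plane(C,[(w.min(),r),(w.max()+1,r)],.175+.020+.034); print("fitted",r,w.min(),w.max(),e[:,:2].ravel())
E
```

```text
gray col375 [38, 38, 38, 39, 38, 36, 40, 40, 36, 35, 30, 39, 50, 54, 50, 58, 93, 140, 152, 145, 145, 159, 163, 164, 166]
row60 [158, 146, 99, 63, 57, 54, 41, 34, 42, 52, 53, 53, 52, 51, 51, 53, 51, 51] [38, 39, 36, 38, 38, 38, 38, 37, 33, 65, 133, 178, 188, 187, 187, 186, 187, 186]
(342, 33, 78, 65) 4008.5
[[ 0.5774  0.0417]
 [ 0.6185  0.0414]
 [ 0.6182 -0.0087]
 [ 0.5767 -0.0104]] sides [np.float64(0.0521), np.float64(0.0412), np.float64(0.0502), np.float64(0.0416)] centre [0.5977 0.016  0.359 ]
(42, 33, 89, 65) 5061.0
[[0.6174 0.2492]
 [0.6172 0.1856]
 [0.5764 0.1879]
 [0.5753 0.2536]] sides [np.float64(0.0423), np.float64(0.0636), np.float64(0.0408), np.float64(0.0657)] centre [0.5966 0.2191 0.359 ]
fitted 155 140 194 [0.5166 0.2535 0.5173 0.1905]
fitted 180 141 196 [0.488  0.2555 0.489  0.1902]
fitted 205 147 198 [0.4584 0.2517 0.4596 0.1899]
```

```bash
python3 - <<'E'
from h import *
np.set_printoptions(precision=4,suppress=True,linewidth=150)
z=np.load("w2.npz");im=z["im"];c=cam("wrist",ctrl.observe());C=(c[0],c[1],z["R"],z["t"])
g=cv2.GaussianBlur(im.max(2),(3,3),0).astype(float)
def colE(r,a,b):
    d=np.abs(np.diff(g[r,a:b])); return (d*(np.arange(a,b-1)+.5)).sum()/d.sum()+.5 # pixel edge
def peak(v,a):
    d=np.abs(np.diff(v)); i=d.argmax(); w=d[max(0,i-1):i+2]; return a+i+.5+ (w*np.arange(-1,len(w)-1)).sum()/w.sum()
for nm,l,r in (("R",(322,334),(412,426)),("L",(36,50),(122,136))):
    for row in (45,60,75,88):
        a=peak(g[row,l[0]:l[1]],l[0]);b=peak(g[row,r[0]:r[1]],r[0]); p=plane(C,[(a,row),(b,row)],.359); print(nm,row,a,b,p[:,1],"w",p[0,1]-p[1,1],"mid",p[:,1].mean())
    for col in np.linspace(l[1]+8,r[0]-8,4).astype(int):
        e=peak(g[88:104,col],88);f=peak(g[24:44,col],24); p=plane(C,[(col,e),(col,f)],.359); print(nm,"col",col,e,f,p[:,0],"depth",p[1,0]-p[0,0])
S=cv2.cvtColor(im,cv2.COLOR_BGR2HSV)[:,:,1].astype(float); pts=[]
for col in range(215,370,15):
    pts.append((col,peak(S[108:130,col],108)))
p=plane(C,pts,.18); k=np.polyfit(p[:,1],p[:,0],1); print("rail",np.array(pts)[:,1],p[:,0],"yaw",-k[0])
E
```

```text
R 45 327.3953488372093 420.5980392156863 [ 0.0523 -0.0097] w 0.06203803322725239 mid 0.021291567558591948
R 60 323.62048192771084 419.5866141732283 [ 0.0546 -0.0098] w 0.06439396773329356 mid 0.02235820624854857
R 75 321.8191489361702 418.4856115107914 [ 0.0555 -0.0099] w 0.0654226781428022 mid 0.0227992817617383
R 88 321.8269230769231 417.5652173913044 [ 0.0553 -0.01  ] w 0.0653055525222937 mid 0.02263584598077977
R col 342 95.9 30.567073170731707 [0.5771 0.6187] depth 0.04161040736356403
R col 362 96.38 29.49264705882353 [0.5771 0.6197] depth 0.04262026008583908
R col 383 100.4 31.467741935483872 [0.5748 0.6189] depth 0.04411099083220782
R col 404 96.70454545454545 32.32 [0.5777 0.6189] depth 0.041211380932899666
L 45 40.73529411764706 126.26 [0.2507 0.1878] w 0.0628526726103446 mid 0.21923883178055734
L 60 43.33783783783784 127.46428571428571 [0.25   0.1878] w 0.06217586176329476 mid 0.21891368955479643
L 75 45.35 128.62 [0.2499 0.1879] w 0.06195470981289028 mid 0.21889433461035251
L 88 47.25 129.93478260869566 [0.2497 0.1878] w 0.06189242448035864 mid 0.21875148188810187
L col 58 96.625 34.35 [0.5758 0.6174] depth 0.041618510463029
L col 76 101.5 34.375 [0.5722 0.6169] depth 0.04466438623703417
L col 95 96.65243902439025 32.595238095238095 [0.5754 0.6176] depth 0.04221196707156116
L col 114 95.32352941176471 30.687919463087248 [0.5761 0.6184] depth 0.04228599657250065
rail [117.2604 117.3842 117.5714 117.6212 117.6895 117.5312 117.8333 117.9468 117.9835 118.2684 118.7088] [0.5574 0.5574 0.5574 0.5576 0.5578 0.5583 0.5583 0.5585 0.5588 0.5589 0.5588] yaw 0.009555645190213133
```

```bash

python3 drive.py '[[0,0,0,0,0,0.119],[-0.009,0.0387,0.025,0,0,0],[-0.009,0.0387,0.025,0,0,0],[-0.009,0.0387,0.025,0,0,0],[-0.009,0.0387,0.025,0,0,0],[-0.009,0.0387,0.025,0,0,0],[-0.009,0.0387,0.025,0,0,0],[0,0,0,0,0,0],[0,0,0,0,0,0]]' 0.7
python3 - <<'E'
from h import *
np.set_printoptions(precision=4,suppress=True,linewidth=150)
im,C=snap("wrist"); np.savez("w3.npz",im=im,R=C[2],t=C[3])
m=cv2.cvtColor(im,cv2.COLOR_BGR2HSV)[:,:,1]<60
for r in range(150,260,15):
    w=np.where(m[r,255:385])[0]+255; e=plane(C,[(w.min(),r),(w.max()+1,r)],.209); print(r,w.min(),w.max(),e[0,:2],e[1,:2],e.mean(0)[:2])
cv2.imwrite("pics/w3.png",im)
delta([.4245,-.1645,.199],yaw=-.10)
E
```

```text
time_s: 4.38
ee_pos: [0.4251, -0.1638, 0.3208]
orientation: [3.142, -0.001, -0.098]
force: [0.3, -0.0, 0.0]
opening: 0.698
gripper_force: 0.0
150 287 337 [ 0.4653 -0.1505] [ 0.4617 -0.1864] [ 0.4635 -0.1684]
165 288 336 [ 0.4545 -0.1499] [ 0.4511 -0.1849] [ 0.4528 -0.1674]
180 288 335 [ 0.4436 -0.1487] [ 0.4402 -0.1833] [ 0.4419 -0.166 ]
195 288 335 [ 0.4325 -0.1473] [ 0.429  -0.1824] [ 0.4308 -0.1649]
210 288 335 [ 0.4211 -0.146 ] [ 0.4176 -0.1815] [ 0.4193 -0.1637]
225 289 334 [ 0.4093 -0.1454] [ 0.4059 -0.1798] [ 0.4076 -0.1626]
240 289 334 [ 0.3973 -0.144 ] [ 0.3939 -0.1788] [ 0.3956 -0.1614]
255 255 384 [ 0.3875 -0.1163] [ 0.3775 -0.2164] [ 0.3825 -0.1664]
rotvec [ 0.0006 -0.0017  0.0028] d in old axes [-0.001   0.001   0.1221] d in new axes [-0.0008  0.0011  0.1221]
```

View pics/w3.png

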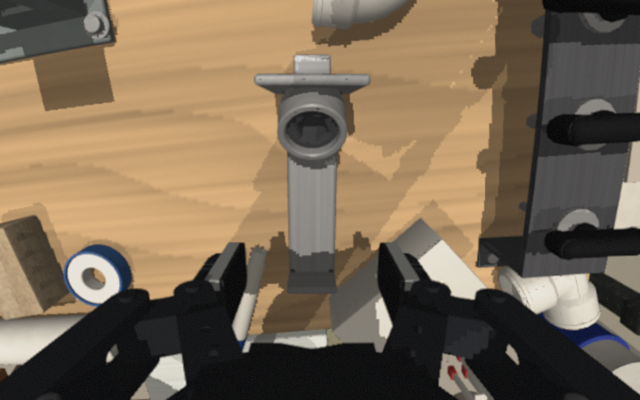

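The fingers straddle the bar, which spans columns 288-335. The plate is at row 78 and the carton corner at (425,222), clear of the right finger. Descending to grip.

```bash

python3 drive.py '[[-0.001,0.0008,0.03,0,0,0.005],[0,0,0.03,0,0,0],[0,0,0.03,0,0,0],[0,0,0.02,0,0,0],[0,0,0.0115,0,0,0],[0,0,0,0,0,0],[0,0,0,0,0,0]]' 0.7
python3 drive.py '[[0,0,0,0,0,0],[0,0,0,0,0,0],[0,0,0,0,0,0],[0,0,0,0,0,0],[0,0,0,0,0,0],[0,0,0,0,0,0]]' 0
python3 drive.py '[[0,0,-0.01,0,0,0],[0,0,-0.02,0,0,0],[0,0,-0.02,0,0,0],[0,0,-0.02,0,0,0],[0,0,0,0,0,0],[0,0,0,0,0,0]]'
python3 - <<'E'
from h import *
np.set_printoptions(precision=4,suppress=True,linewidth=150)
st=ctrl.observe(); im,C=snap("wrist"); np.savez("w4.npz",im=im,R=C[2],t=C[3])
print(st["ee_pos"],st["orientation"],st["wrist_torque"])
Rt=Ro.from_euler('xyz',st["orientation"])
m=cv2.cvtColor(im,cv2.COLOR_BGR2HSV)[:,:,1]<60
zt=st["ee_pos"][2]+.010
for r in range(150,250,12):
    w=np.where(m[r,255:385])[0]+255; e=plane(C,[(w.min(),r),(w.max()+1,r)],zt); print(r,w.min(),w.max(),Rt.inv().apply(e-st["ee_pos"])[:,:2].ravel(),Rt.inv().apply(e-st["ee_pos"]).mean(0)[:2])
for c in (270,290,335,355):
    w=np.where(m[50:110,c])[0]+50; e=plane(C,[(c,w.min())],zt+.058); print("plate",c,w.min(),w.max(),Rt.inv().apply(e-st["ee_pos"])[0])
E
```

```text
time_s: 5.3
ee_pos: [0.4247, -0.1645, 0.1998]
orientation: [3.14, -0.002, -0.102]
force: [0.6, -0.4, 1.1]
opening: 0.703
gripper_force: 0.0
time_s: 6.05
ee_pos: [0.4246, -0.1643, 0.1997]
orientation: [3.141, -0.002, -0.102]
force: [-0.5, 2.7, 6.6]
opening: 0.414
gripper_force: 63.0
time_s: 6.8
ee_pos: [0.4232, -0.1639, 0.267]
orientation: [-3.14, 0.002, -0.102]
force: [0.5, -0.1, -6.1]
opening: 0.411
gripper_force: 61.7
[ 0.4232 -0.1639  0.267 ] [-3.1404  0.0025 -0.1023] [0.0098 0.1373 0.0009]
150 255 384 [ 0.0525 -0.0191  0.0526  0.0255] [0.0526 0.0032]
162 255 384 [ 0.0484 -0.0192  0.0484  0.0257] [0.0484 0.0033]
174 255 384 [ 0.0442 -0.0194  0.0442  0.026 ] [0.0442 0.0033]
186 255 384 [ 0.0399 -0.0196  0.0399  0.0262] [0.0399 0.0033]
198 255 381 [ 0.0355 -0.0198  0.0355  0.0254] [0.0355 0.0028]
210 260 363 [ 0.0311 -0.0182  0.0311  0.0191] [0.0311 0.0005]
222 265 359 [ 0.0265 -0.0166  0.0265  0.0179] [0.0265 0.0007]
234 265 358 [ 0.0219 -0.0168  0.0219  0.0177] [0.0219 0.0005]
246 255 368 [ 0.0171 -0.0207  0.0171  0.0216] [0.0171 0.0005]
plate 270 50 109 [ 0.0749 -0.0061 -0.0682]
plate 290 50 109 [ 0.0749 -0.003  -0.0682]
plate 335 50 109 [ 0.0749  0.0041 -0.0682]
plate 355 50 109 [ 0.0749  0.0072 -0.0682]
```

```bash

python3 drive.py '[[0,0,-0.012,0,0,-0.056],[0,0,-0.011,0,0,-0.056],[0,-0.037,0,0,0,0],[0.01,-0.037,0,0,0,0],[0.01,-0.037,0,0,0,0],[0.0115,-0.037,0,0,0,0],[0.012,-0.0357,0,0,0,0],[0,0,0,0,0,0],[0,0,0,0,0,0],[0,0,0,0,0,0]]'
python3 - <<'E'
from h import *
delta([.465,.0202,.2377],yaw=.009)
im,C=snap("wrist"); np.savez("w5.npz",im=im,R=C[2],t=C[3]); cv2.imwrite("pics/w5.png",im)
im,C=snap("top"); cv2.imwrite("pics/t5.png",cv2.resize(im[90:215,155:335],None,fx=4,fy=4,interpolation=cv2.INTER_CUBIC))
E
```

```text
time_s: 8.1
ee_pos: [0.4653, 0.0191, 0.291]
orientation: [3.142, 0.001, 0.009]
force: [-0.0, -0.1, -6.3]
opening: 0.409
gripper_force: 62.3
rotvec [ 0.0001  0.0009 -0.0004] d in old axes [-0.0003 -0.0011  0.0533] d in new axes [-0.0003 -0.0011  0.0533]
```

View pics/w5.png

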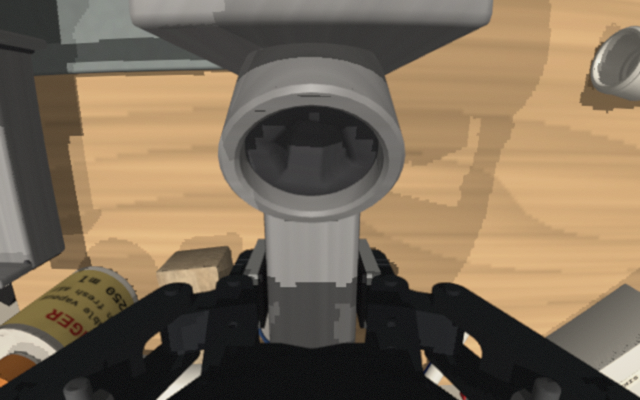

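The arm sits straight and centred in the grip, with the boss centred at column 311. Lowering to hook height, then moving forward.

```bash

python3 drive.py '[[0,-0.001,0.025,0,0,0],[0,0,0.0213,0,0,0],[0,0,0.007,0,0,0],[0,0,0,0,0,0],[0,0,0,0,0,0],[0.006,0,0,0,0,0],[0.006,0,0,0,0,0],[0.004,0,0,0,0,0],[0,0,0,0,0,0],[0,0,0,0,0,0]]'
python3 drive.py '[[0.003,0,0,0,0,0],[0.003,0,0,0,0,0],[0.002,0,0,0,0,0],[0.0,0,0,0,0,0],[0,0,0,0,0,0]]'
```

```text
time_s: 9.45
ee_pos: [0.4815, 0.021, 0.2381]
orientation: [-3.142, 0.0, 0.01]
force: [0.1, 0.6, -6.9]
opening: 0.41
gripper_force: 62.3
time_s: 10.07
ee_pos: [0.4896, 0.0211, 0.2382]
orientation: [-3.142, 0.0, 0.01]
force: [-0.1, -0.2, -6.9]
opening: 0.409
gripper_force: 62.3
```

```bash

python3 drive.py '[[0.002,0.0005,0,0,0,0],[0.002,0,0,0,0,0],[0,0,0,0,0,0],[0,0,0,0,0,0]]'
python3 drive.py '[[0.001,0,0,0,0,0],[0.001,0,0,0,0,0],[0,0,0,0,0,0],[0,0,0,0,0,0]]'
```

```text
time_s: 10.58
ee_pos: [0.4932, 0.0206, 0.238]
orientation: [-3.142, 0.001, 0.01]
force: [-3.7, -1.1, -5.6]
opening: 0.41
gripper_force: 62.4
time_s: 11.08
ee_pos: [0.4934, 0.0207, 0.2379]
orientation: [-3.141, 0.006, 0.009]
force: [-14.2, -0.1, -0.6]
opening: 0.412
gripper_force: 63.1
```

Contact came at x=0.493, within 1 mm of the prediction. Easing off slightly and lowering.

```bash

python3 drive.py '[[-0.0014,0,0,0,0,0],[0,0,0.004,0,0,0],[0,0,0.004,0,0,0],[0,0,0.003,0,0,0],[0,0,0,0,0,0],[0,0,0,0,0,0]]'
python3 drive.py '[[0,0,0.003,0,0,0],[0,0,0.002,0,0,0],[0,0,0.002,0,0,0],[0,0,0,0,0,0],[0,0,0,0,0,0]]'
```

```text
time_s: 11.82
ee_pos: [0.4933, 0.0207, 0.2272]
orientation: [-3.142, 0.002, 0.01]
force: [-7.4, 0.5, -2.9]
opening: 0.413
gripper_force: 62.8
time_s: 12.45
ee_pos: [0.4933, 0.0207, 0.2205]
orientation: [-3.142, 0.002, 0.01]
force: [-8.1, -0.2, -1.0]
opening: 0.413
gripper_force: 62.9
```

```bash

python3 drive.py '[[0,0,0.002,0,0,0],[0,0,0.002,0,0,0],[0,0,0.0,0,0,0],[0,0,0,0,0,0]]'
python3 drive.py '[[0,0,0.002,0,0,0],[0,0,0.002,0,0,0],[0,0,0.0,0,0,0],[0,0,0,0,0,0]]'
```

```text
time_s: 12.95
ee_pos: [0.4931, 0.0208, 0.2179]
orientation: [-3.142, 0.003, 0.01]
force: [-15.3, 1.0, 6.8]
opening: 0.413
gripper_force: 64.2
time_s: 13.45
ee_pos: [0.493, 0.0208, 0.2165]
orientation: [3.141, 0.003, 0.011]
force: [-24.0, 2.8, 22.7]
opening: 0.41
gripper_force: 66.5
```

```bash

python3 drive.py '[[-0.0005,0,0.002,0,0,0],[0,0,0.002,0,0,0],[0,0,0.0,0,0,0],[0,0,0,0,0,0]]'
python3 drive.py '[[0,0,0.002,0,0,0],[0,0,0.002,0,0,0],[0,0,0.0,0,0,0],[0,0,0,0,0,0]]'
```

```text
time_s: 13.95
ee_pos: [0.4931, 0.0209, 0.2162]
orientation: [3.141, 0.001, 0.011]
force: [-33.5, 3.5, 42.1]
opening: 0.408
gripper_force: 69.2
time_s: 14.45
ee_pos: [0.4933, 0.0207, 0.2159]
orientation: [3.14, 0.001, 0.011]
force: [-44.6, 4.3, 63.0]
opening: 0.411
gripper_force: 71.9
```

```bash

python3 drive.py '[[0,0,-0.004,0,0,0],[0,0,-0.005,0,0,0],[0,0,0,0,0,0]]'
python3 drive.py '[[0,0,0,0,0,0],[0,0,0,0,0,0],[0,0,0,0,0,0],[0,0,0,0,0,0]]' 0.75
python3 drive.py '[[0,0,-0.03,0,0,0],[0,0,-0.04,0,0,0],[0,0,-0.04,0,0,0],[0,0,-0.04,0,0,0],[-0.02,0,-0.04,0,0,0],[-0.02,0,-0.04,0,0,0],[0,0,0,0,0,0],[0,0,0,0,0,0],[0,0,0,0,0,0]]' 
python3 - <<'E'
from h import *
im,C=snap("wrist"); np.savez("w6.npz",im=im,R=C[2],t=C[3]); cv2.imwrite("pics/w6.png",im)
im,C=snap("scene"); cv2.imwrite("pics/s6.png",cv2.resize(im[160:340,150:350],None,fx=3.3,fy=3.3,interpolation=cv2.INTER_CUBIC))
a=cv2.imread("pics/w6.png"); b=cv2.imread("pics/s6.png"); 
a=cv2.resize(a,(480,300)); b=cv2.resize(b,(310,279)); o=np.zeros((300,790,3),np.uint8); o[:,:480]=a;o[:279,480:]=b; cv2.imwrite("pics/c6.png",o)
E
```

```text
time_s: 14.82
ee_pos: [0.4931, 0.0208, 0.2165]
orientation: [3.141, 0.001, 0.01]
force: [-16.4, 2.2, 14.2]
opening: 0.407
gripper_force: 65.6
time_s: 15.32
ee_pos: [0.494, 0.0206, 0.2133]
orientation: [3.142, -0.0, 0.01]
force: [-0.8, -0.6, -0.1]
opening: 0.746
gripper_force: 0.0
time_s: 16.45
ee_pos: [0.4536, 0.0203, 0.4414]
orientation: [-3.141, 0.003, 0.01]
force: [0.1, 0.1, -0.4]
opening: 0.747
gripper_force: 0.0
```

View pics/c6.png

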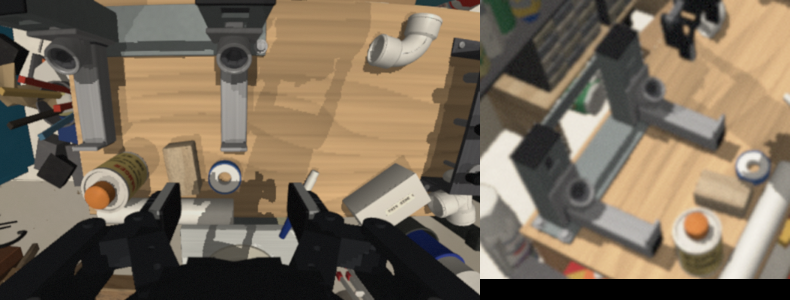

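The hung arm mirrors the fitted one. In the combined view the end stops are at about (90,147) and (233,151), and the scene crop shows it upright and level. A numeric comparison against the fitted arm:

```bash
python3 - <<'E'
from h import *
np.set_printoptions(precision=4,suppress=True,linewidth=150)
z=np.load("w6.npz");im=z["im"];c=cam("wrist",ctrl.observe());C=(c[0],c[1],z["R"],z["t"])
g=im.max(2).astype(int); S=cv2.cvtColor(im,cv2.COLOR_BGR2HSV)[:,:,1].astype(int)
yaw=.009; o=np.array([.5783,.0207,.215])
def rack(x,y,zz): return o+[x*np.cos(yaw)-y*np.sin(yaw),x*np.sin(yaw)+y*np.cos(yaw),zz]
for nm,y in (("hung",0),("fit",.2)):
    p=proj(C,[rack(-.146,y-.018,.039),rack(-.146,y+.018,.039),rack(-.143,y,.039),rack(-.06,y-.018,.014),rack(-.06,y+.018,.014),rack(-.12,y-.018,.014),rack(-.12,y+.018,.014)]); print(nm,"pred",p.round(1).tolist())
    cc=int(p[2,0]); r=int(p[2,1]); print("rows from",r-10,[g[i,cc] for i in range(r-10,r+12)])
    for q in (3,5):
        r=int(p[q,1]); m=S[r]<60; a=int(p[q:q+2,0].mean()); R=a; L=a
        while m[R]:R+=1
        while m[L]:L-=1
        e=plane(C,[(L+1,r),(R,r)],.229); d=e-o; ly=-d[:,0]*np.sin(yaw)+d[:,1]*np.cos(yaw); print("row",r,"bar",L+1,R,"rack y",ly,ly.mean())
# boss rims: dark recess centroid
E
```

```text
hung pred [[330.8, 202.1], [293.9, 202.1], [312.3, 199.1], [330.7, 111.0], [294.1, 111.0], [329.9, 171.2], [294.8, 171.1]]
rows from 189 [np.int64(120), np.int64(102), np.int64(84), np.int64(80), np.int64(81), np.int64(80), np.int64(84), np.int64(103), np.int64(136), np.int64(158), np.int64(161), np.int64(149), np.int64(130), np.int64(117), np.int64(113), np.int64(127), np.int64(168), np.int64(196), np.int64(205), np.int64(205), np.int64(203), np.int64(200)]
row 111 bar 294 330 rack y [ 0.0181 -0.0173] 0.0004103750081351238
row 171 bar 295 329 rack y [ 0.0178 -0.0171] 0.00035677230093761336
fit pred [[129.5, 201.9], [95.4, 201.8], [111.9, 198.9], [131.3, 112.7], [97.5, 113.5], [138.5, 171.5], [105.9, 171.7]]
rows from 188 [np.int64(113), np.int64(82), np.int64(74), np.int64(74), np.int64(78), np.int64(80), np.int64(82), np.int64(96), np.int64(124), np.int64(146), np.int64(149), np.int64(147), np.int64(149), np.int64(181), np.int64(200), np.int64(199), np.int64(195), np.int64(193), np.int64(192), np.int64(193), np.int64(194), np.int64(193)]
row 112 bar 100 146 rack y [0.2151 0.1666] 0.1908198054086365
row 171 bar 108 153 rack y [0.2155 0.1663] 0.19089275788847238
```

The hung arm agrees with the fitted one to about 0.5 px and is centred to 0.4 mm, so it is home. Next is the large key, viewed with the tool turned so the fingers close along the stand.

```bash

python3 drive.py '[[0,0,0,0,0,-0.18],[0,0,0,0,0,-0.18],[0,0,0,0,0,-0.18],[0,0,0,0,0,-0.18],[0,0,0,0,0,-0.18],[0,0,0,0,0,-0.18],[0,0,0,0,0,-0.18],[0,0,0,0,0,-0.18],[0,0,0,0,0,-0.12]]' 0.45
python3 drive.py '[[-0.046,0.0102,0,0,0,0],[-0.046,0.0102,0,0,0,0],[-0.046,0.0102,0,0,0,0],[-0.046,0.0102,0,0,0,0],[-0.046,0.0102,0,0,0,0],[-0.046,0.0102,0,0,0,0],[-0.046,0.0102,0.01,0,0,0],[-0.043,0.0102,0.01,0,0,0],[0,0,0,0,0,0],[0,0,0,0,0,0],[0,0,0,0,0,0]]' 
python3 - <<'E'
from h import *
im,C=snap("wrist"); np.savez("w7.npz",im=im,R=C[2],t=C[3]); cv2.imwrite("pics/w7.png",im)
E
```

```text
time_s: 17.68
ee_pos: [0.4537, 0.0202, 0.4424]
orientation: [-3.14, -0.0, 1.574]
force: [-0.0, -0.2, 0.6]
opening: 0.446
gripper_force: 0.0
time_s: 19.05
ee_pos: [0.5352, -0.3438, 0.4242]
orientation: [3.141, 0.001, 1.571]
force: [-1.0, 0.7, 0.6]
opening: 0.45
gripper_force: 0.0
```

View pics/w7.png

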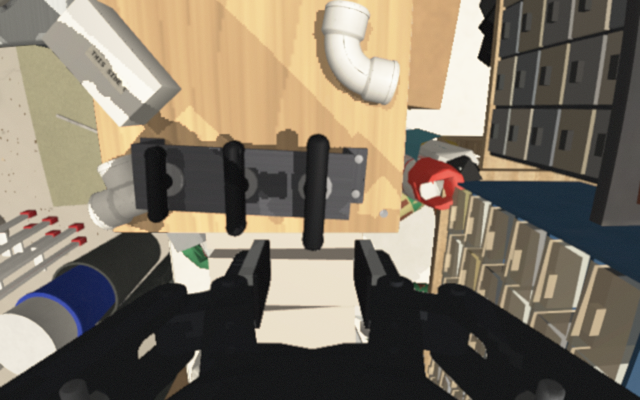

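The large key's bar is at columns 304-328, rows 134-248. The medium bar is near column 233 and the small one near column 157. The stand plate spans (133-362, 143-215).

```bash
python3 - <<'E'
from h import *
np.set_printoptions(precision=4,suppress=True,linewidth=150)
z=np.load("w7.npz");im=z["im"];c=cam("wrist",ctrl.observe());C=(c[0],c[1],z["R"],z["t"])
g=im.max(2).astype(int)
print([int(v) for v in g[160,290:345]])
def bar(x0,x1,zt):
    m=np.zeros(g.shape,np.uint8); m[125:252,x0:x1]=g[125:252,x0:x1]<34
    m=cv2.morphologyEx(m,cv2.MORPH_OPEN,np.ones((7,7)))
    cn=max(cv2.findContours(m,0,1)[0],key=cv2.contourArea); q=cv2.boxPoints(cv2.minAreaRect(cn)); p=plane(C,q,zt)
    s=[p[i]-p[i-1] for i in range(4)]; s=max(s,key=np.linalg.norm); s=s*np.sign(s[1])
    print(cv2.boundingRect(cn),"centre",p.mean(0)[:2],"len",np.linalg.norm(s),"angle from world y",np.arctan2(-s[0],s[1]), "wid",min(np.linalg.norm(p[i]-p[i-1]) for i in range(4)))
bar(298,336,.284); bar(215,255,.281);bar(140,180,.278)
# stand plate upper face edges
for col in (200,275,340): print(col,[int(v) for v in g[135:155,col]],[int(v) for v in g[200:225,col]])
E
```

```text
[95, 95, 91, 70, 53, 46, 50, 49, 48, 50, 48, 49, 49, 50, 49, 47, 35, 23, 22, 29, 30, 30, 33, 32, 37, 40, 41, 44, 48, 50, 52, 51, 50, 47, 42, 35, 31, 40, 68, 90, 96, 96, 97, 95, 97, 97, 95, 96, 95, 96, 97, 97, 96, 95, 96]Traceback (most recent call last):
  File "<stdin>", line 12, in <module>
  File "<stdin>", line 9, in bar
ValueError: max() iterable argument is empty
```

```bash
python3 - <<'E'
from h import *
np.set_printoptions(precision=4,suppress=True,linewidth=150)
z=np.load("w7.npz");im=z["im"];c=cam("wrist",ctrl.observe());C=(c[0],c[1],z["R"],z["t"])
g=im.max(2).astype(int)
for r in (138,142,160,180,200,218,225,232,240,244):
    R=317
    while g[r,R]<62:R+=1
    L=315
    while g[r,L]<62:L-=1
    k=297+int(g[r,297:314].argmin())
    p=plane(C,[(L+1,r),(k,r),(R,r)],.275); print(r,L+1,k,R,p[:,0],"mid",(p[1,0]+p[2,0])/2,(p[0,0]+p[2,0])/2)
print("col316 top",[int(v) for v in g[126:142,317]],"bot",[int(v) for v in g[240:256,313]])
print(plane(C,[(317,134),(313,248)],.284),plane(C,[(317,134),(313,248)],.27))
E
```

```text
138 310 311 326 [0.5336 0.5344 0.5466] mid 0.540467015851832 0.540060211692797
142 308 309 328 [0.5319 0.5327 0.5482] mid 0.5404834664105729 0.5400755057186932
160 294 308 328 [0.5203 0.5319 0.5484] mid 0.5401446501679142 0.534356929321913
180 305 307 326 [0.5293 0.531  0.5469] mid 0.5389665099929821 0.5381271156504419
200 293 305 326 [0.519  0.5292 0.5471] mid 0.5381798629688824 0.5330615176762161
218 305 306 324 [0.5291 0.53   0.5456] mid 0.5377969138074843 0.5373640243261446
225 305 305 323 [0.5291 0.5291 0.5448] mid 0.5369434945141331 0.5369434945141331
232 304 305 323 [0.5282 0.5291 0.5448] mid 0.5369562696972834 0.5365181044194005
240 303 304 323 [0.5273 0.5281 0.5449] mid 0.5365299291650641 0.5360886374019955
244 304 305 322 [0.5281 0.529  0.5441] mid 0.5365358304272311 0.5360929588604478
col316 top [214, 213, 215, 215, 214, 214, 208, 167, 82, 25, 23, 27, 27, 28, 34, 31] bot [38, 38, 37, 37, 37, 35, 34, 36, 31, 31, 54, 94, 112, 113, 113, 113]
[[ 0.5391 -0.296   0.284 ]
 [ 0.536  -0.3924  0.284 ]] [[ 0.5393 -0.297   0.27  ]
 [ 0.5361 -0.3985  0.27  ]]
```

```bash

python3 drive.py '[[-0.0016,0.0028,0.04,0,0,0.04],[0,0,0.04,0,0,0],[0,0,0.03,0,0,0],[0,0,0,0,0,0],[0,0,0,0,0,0],[0,0,0,0,0,0]]' 
python3 - <<'E'
from h import *
delta([.538,-.3455,.271],yaw=1.531)
im,C=snap("wrist"); g=im.max(2).astype(int)
st=ctrl.observe();Rt=Ro.from_euler('xyz',st["orientation"])
for r in range(150,330,20): print(r,[int(v) for v in g[r,270:360:3]])
cv2.imwrite("pics/w8.png",im)
E
```

```text
time_s: 19.85
ee_pos: [0.5385, -0.3469, 0.3158]
orientation: [3.139, 0.003, 1.53]
force: [0.1, -0.6, -0.1]
opening: 0.452
gripper_force: 0.0
rotvec [ 0.0031  0.0027 -0.001 ] d in old axes [ 0.0015 -0.0007  0.0448] d in new axes [ 0.0014 -0.0005  0.0448]
150 [107, 108, 109, 109, 107, 105, 202, 201, 203, 43, 22, 24, 26, 27, 28, 25, 28, 29, 25, 81, 201, 201, 204, 207, 208, 206, 205, 206, 208, 209]
170 [88, 87, 67, 45, 47, 43, 45, 45, 23, 25, 28, 31, 34, 37, 41, 44, 49, 45, 35, 29, 69, 85, 86, 88, 86, 86, 86, 81, 81, 79]
190 [85, 88, 83, 44, 44, 43, 42, 45, 24, 25, 27, 31, 32, 36, 40, 47, 48, 42, 35, 26, 76, 88, 88, 89, 89, 87, 88, 88, 89, 90]
210 [42, 43, 42, 45, 45, 43, 64, 82, 44, 21, 29, 29, 32, 37, 41, 39, 46, 39, 33, 26, 82, 76, 86, 86, 87, 88, 88, 92, 101, 100]
230 [46, 44, 47, 44, 46, 45, 74, 83, 35, 17, 16, 14, 13, 21, 23, 18, 18, 22, 20, 20, 81, 79, 87, 88, 103, 103, 104, 101, 102, 104]
250 [60, 89, 88, 50, 46, 43, 45, 44, 27, 13, 14, 16, 15, 16, 17, 17, 16, 21, 16, 37, 89, 89, 88, 86, 87, 88, 88, 89, 41, 18]
270 [92, 233, 240, 240, 240, 241, 240, 239, 168, 11, 19, 17, 19, 15, 15, 17, 21, 30, 26, 124, 211, 207, 203, 209, 209, 207, 203, 203, 36, 19]
290 [226, 225, 227, 227, 225, 224, 222, 223, 151, 16, 26, 28, 34, 35, 36, 31, 35, 33, 27, 112, 120, 119, 111, 105, 103, 104, 104, 105, 111, 19]
310 [226, 226, 226, 226, 226, 225, 226, 227, 101, 17, 26, 30, 32, 33, 34, 37, 33, 31, 25, 165, 226, 226, 226, 226, 226, 226, 227, 226, 226, 227]
```

View pics/w8.png

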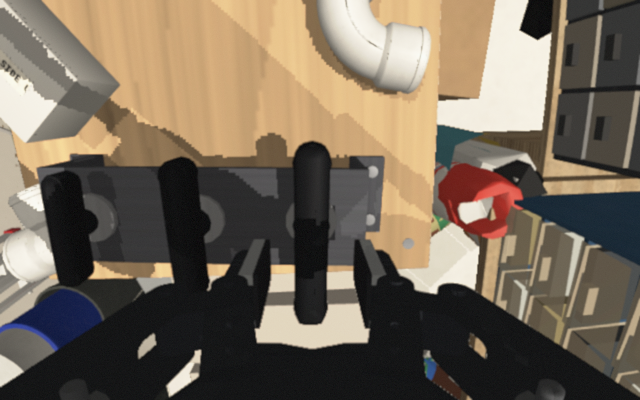

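The bar spans columns 294-328, rows 142-325. It is centred between the fingers (finger faces at columns 265 and 360) and parallel to them.

```bash
python3 - <<'E'
from h import *
st=ctrl.observe(); C=cam("wrist",st); print(plane(C,[(312,142)],.254),plane(C,[(312,142)],.284),plane(C,[(312,325)],.284),st["ee_pos"])
E
python3 drive.py '[[0.001,-0.0004,0.025,0.003,0.003,0],[0,0,0.0195,0,0,0],[0,0,0,0,0,0],[0,0,0,0,0,0]]'
```

```text
[[ 0.54027883 -0.29833159  0.254     ]] [[ 0.54028433 -0.29554284  0.284     ]] [[ 0.53626248 -0.39410649  0.284     ]] [ 0.53835872 -0.3468889   0.31539424]
time_s: 20.4
ee_pos: [0.5376, -0.3457, 0.2696]
orientation: [-3.14, -0.002, 1.53]
force: [0.4, 0.0, 0.2]
opening: 0.45
gripper_force: 0.0
```

```bash

python3 drive.py '[[0,0,-0.001,0,0,0],[0,0,0,0,0,0],[0,0,0,0,0,0],[0,0,0,0,0,0],[0,0,0,0,0,0],[0,0,0,0,0,0]]' 0
python3 drive.py '[[0,0,-0.01,0,0,0],[0,0,-0.03,0,0,0],[0,0,-0.04,0,0,0],[0,0,-0.04,0,0,0],[0,0,-0.04,0,0,0],[0,0,-0.02,0,0,0],[0,0,0,0,0,0],[0,0,0,0,0,0]]'
python3 - <<'E'
from h import *
s=ctrl.observe(); print(s["joints"],s["ee_pos"],s["orientation"],s["force"])
E
```

```text
time_s: 21.15
ee_pos: [0.5379, -0.3458, 0.2712]
orientation: [-3.141, -0.001, 1.53]
force: [0.6, 0.4, 5.9]
opening: 0.2
gripper_force: 59.5
time_s: 22.15
ee_pos: [0.5376, -0.3457, 0.4476]
orientation: [-3.136, -0.005, 1.53]
force: [0.2, -0.7, -3.6]
opening: 0.199
gripper_force: 59.0
[-7.60311608e-01  2.97628426e-01  1.05157505e+00  2.57447535e-04
  1.80000972e+00 -7.19256278e-01] [ 0.53762172 -0.34573737  0.44760945] [-3.13602517 -0.00520952  1.52978403] [ 0.19798704 -0.66552663 -3.64992676]
```

The key is held. To find the screw's initial angle, I'll work numerically from the saved close view w5: cast the socket-plane grid into it and look at the hexagon edges.

```bash
python3 - <<'E'
from h import *
z=np.load("w5.npz");im=z["im"];c=cam("wrist",ctrl.observe());C=(c[0],c[1],z["R"],z["t"])
# TCP at w5
ee=np.array([.4653,.0191,.291]); Rb=Ro.from_euler('z',.009)
def W(p): return ee+Rb.apply(np.array(p)-[0,0.0,.0247])
s,co=np.sin(np.radians(35)),np.cos(np.radians(35))
a=np.array([-s,0,co]);e1=np.array([co,0,s]);e2=np.array([0,1.,0]);M=np.array([.0558,0,.0743])
g=cv2.cvtColor(im,cv2.COLOR_BGR2GRAY)
print("mouth px",proj(C,W(M)))
for dep in (0.0,):
    n=np.arange(18,-18.1,-.8)/1000; m=np.arange(18,-18.1,-.5)/1000
    P=np.array([[W(M+e1*u+e2*v+a*dep) for v in m] for u in n]); uv=proj(C,P.reshape(-1,3)).reshape(len(n),len(m),2).astype(np.float32)
    p=cv2.remap(g,uv[:,:,0],uv[:,:,1],cv2.INTER_LINEAR); print(p.min(),p.max())
    ch=" .:-=+*#%@"
    for i,r in enumerate(p): print("%6.1f "%(n[i]*1000)+"".join(ch[min(9,int(v)//12)] for v in r))
E
```

```text
mouth px [[309.88824971 155.62463828]]
30 186
  18.0 @@@@@@@@@@@@@@@@@@@@@@@@@@@@@@@@@@@@@@@@@@@@@@@@@@@@@@@@@@@@@@%%#@@@@@@@@
  17.2 @@@@@@@@@@@@@@@@@@@@@@@@@@@@@@@@@@@@@@@@@@@@@@@@@@@@@@@@@@@@@@@%%%@@@@@@@
  16.4 @@@@@@@@%@@@@@@@@@@@@@@@@@@@@@@@@@@@@@@@@@@@@@@@@@@@@@@@@@@@@@@@%#@@@@@@@
  15.6 @@@@@@@@@@@@@@@@@@@@@@@@@@@@@@@@%#######%@@@@@@@@@@@@@@@@@@@@@@@%%%@@@@@@
  14.8 @@@@@@@@@@@@@@@@@@@@@@@@@@@@@@@@@@@@@@@@@@@@@@@@@@@@@@@@@@@@@@@%%%%%@@@@@
  14.0 @@@@@@@@@@@@@@@@@@@@@@@@@@@@@@@@@@@@@@@@@@@@@@@@@@@@@@@@@@@@@@@@%%%%@@@@@
  13.2 @@@@@@@@@@@@@@@@@@@@@@@@@@@@@@%##*++==++*##%%@@@@@@@@@@@@@@@@@@@@%%%%@@@@
  12.4 @@@@@@%@@@@@@@@%%@@@@@@@%*+=-::::::::::::::-:-=+*#@@@@@@@@@@@@@@@@%%%%@@@
  11.6 @@@@%%@@@@@@@@@@@@@@%#+-::::::::::::----::::::::::-=#%@@@@@@@@@@@@@@%%@@@
  10.8 @@@%%@@@@@@@@@@@@%*=--::::::::::::::--==::::::::::::--=*%@@@@@@@@@@@@%%@@
  10.0 @@@@@@@@@@@@@@@%*=-:::::::::::::::::---=::::::::::::::::=+%@@@@@@@@@@@%%@
   9.2 @@@@@@@@@@@@@%+--:::::::::::::::::::::--::::::::::::::::::-+#@@@@@@@@@@@@
   8.4 @@@@@@@@@@@@*=-:-=--------::::::-:::-:-:::-:::::::::----:::-=*%@@@@@@@@@@
 
[... 1971 characters left out ...]
%*+==========================+*%@@@@@@@%%%%%%@@@@@@@
 -12.4 @@@@@@@@@%%%%%@@@@@@@@@@#*+====================+*#@@@@@@@@@@%%%%%@@@@@@@@
 -13.2 @@@@@@@@@@%%%@@@@@@@@@@@@@@%#**+++=====++++*#%%@@@@@@@@@@@@%%%%%@@@@@@@@@
 -14.0 @@@@@@@@@@@@@@@@@@@@@@@@@@@@@@@@@@@@@@@@@@@@@@@@@@@@@@@@@@@@%%@@@@@@@@@@@
 -14.8 @@@@@@@@@@@@@@@@@@@@@@@@@@@@@@@@@@@@@@@@@@@@@@@@@@@@@@@@@@@@@@@@@@@@@@@@@
 -15.6 @@@@@@@@@@@@@@@@@@@@@@@@@@@@@@@@@@@@@@@@@@@@@@@@@@@@@@@@@@@@@@@@@@@@@@@@@
 -16.4 @@@@@@@@@@@@@@@@@@@@@@@@@@@@@@@@@@@@@@@@@@@@@@@@@@@@@@@@@@@@@@@@@@@@@@@@@
 -17.2 @@@@@@@@@@@@@@@@@@@@@@@@@@@@@@@@@@@@@@@@@@@@@@@@@@@@@@@@@@@@@@@@@@@@@@@@@
 -18.0 @@@@@@@@@@@@@@@@@@@@@@@@@@@@@@@@@@@@@@@@@@@@@@@@@@@@@@@@@@@@@@@@@@@@@@@@@
```

```bash
python3 - <<'E'
from h import *
z=np.load("w5.npz");im=z["im"];c=cam("wrist",ctrl.observe());C=(c[0],c[1],z["R"],z["t"])
ee=np.array([.4653,.0191,.291]); Rb=Ro.from_euler('z',.009)
def W(p): return ee+Rb.apply(np.array(p)-[0,0.0,.0247])
s,co=np.sin(np.radians(35)),np.cos(np.radians(35))
a=np.array([-s,0,co]);e1=np.array([co,0,s]);e2=np.array([0,1.,0]);M=np.array([.0558,0,.0743])
g=cv2.bilateralFilter(cv2.cvtColor(im,cv2.COLOR_BGR2GRAY),5,10,3)
n=np.arange(11,-13.1,-.6)/1000; m=np.arange(15,-15.1,-.33)/1000
P=np.array([[W(M+e1*u+e2*v) for v in m] for u in n]); uv=proj(C,P.reshape(-1,3)).reshape(len(n),len(m),2).astype(np.float32)
p=cv2.remap(g,uv[:,:,0],uv[:,:,1],cv2.INTER_LINEAR)
for i,r in enumerate(p): print("%6.1f "%(n[i]*1000)+"".join(chr(ord('a')+min(25,max(0,(int(v)-30)//2))) for v in r))
E
```

```text
11.0 zzzzzzzzzzzzzzzzzzzzrmifdcbbbbbbbbbaaaaababbcfijjjifbbbbbbbbbbbbbbbbcdfjouzzzzzzzzzzzzzzzzzz
  10.4 zzzzzzzzzzzzzzzzztmifccbbcbbbbbbbbbbbaaaaaaabfhiiiifbbbbbbbbbabbabbbbabbcgjozzzzzzzzzzzzzzzz
   9.8 zzzzzzzzzzzzzzxpkfdcbbbbbbbbbbbbaaaaaaabbbbbbceffggebbaabbbbbabbbbbbbabbbbcdglrzzzzzzzzzzzzz
   9.2 zzzzzzzzzzzzslgdccbbbbbbbbbbbbbbbaaaabbbccccccccccdbbbbbaaaaaaabaaaaaabbbbcbbcehnvzzzzzzzzzz
   8.6 zzzzzzzzzztmhdccfffeeeeeeeedddbbaaaabbbccccccccccccccbbbbbbbaaaaaaabbbccccccccbcejnyzzzzzzzz
   8.0 zzzzzzzzyojecbbejllllkkkkjjjigdaaabbbbcccccdcdccccdccbbbbcccbbbaaabcfhijjkidccbbbcelpzzzzzzz
   7.4 zzzzzzzqkfccbbcekllllkkkkjjigecbaabbbbccccccccddccdccbcccccccbbaabcehjkllmkdcbcbcccdimszzzzz
   6.8 zzzzztohdbbbbbbdilllkkkjjihfdbaaaaabbbcccccccccccccccccccbbbbbbbbbcegiklllkecbbccccbcemrxzzz
   6.2 zzzzrnfcbbbbbbbdjkkkkkjjhfecbaabbabbccccccccccccccccccccccbbbbbbbbbdfhjkllkebbbbcbbcbcelruzz
   5.6 zzxsnebbbbcddddfjkkjjjigecbaaaabbabccccccccccccccccccccccccbbbbcbbbcegikllkecbcccbbbbbcdksuz
   5.0 zwtoebbbbcgjjjjijjjjihfdcbaaaaaabbcccccccccccccccccccbcccccbbbbbbbbbdfhjkljgeeeeeeeeeedccktv
  
[... 2297 characters left out ...]

  -9.4 zzzzzzzzzzzzzzzzrnmmmmnnoooopppppppqqqqqqqqqqqqqrrrrrrrrrrrqpppooonmnmmmmmmmoxzzzzzzzzzzzzzz
 -10.0 zzzzzzzzzzzzzzzzzypmmmmmnnnnooooooooppppppppppqqqqqqqqqqqqqppoonnnmmmmmmmnqxzzzzzzzzzzzzzzzz
 -10.6 zzzzzzzzzzzzzzzzzzzzvpmmmmmmmnnnnnnoooooooooppoppppppppppqponnnnmmmmmmnoryzzzzzzzzzzzzzzzzzz
 -11.2 zzzzzzzzzzzzzzzzzzzzzzzsnmmmllmmmmmnnnnnnnnnoonnnoooooooooonmmmmmllmmpyzzzzzzzzzzzzzzzzzzzzz
 -11.8 zzzzzzzzzzzzzzzzzzzzzzzzzztonmmmmmmmmmmmmmmnnnnnnnnnnnnnnmmmlllmmmryzzzzzzzzzzzzzzzzzzzzzzzz
 -12.4 zzzzzzzzzzzzzzzzzzzzzzzzzzzzzvqonmmmllllllmmmmmmmmmmmmmmmmmmmnpuzzzzzzzzzzzzzzzzzzzzzzzzzzzz
 -13.0 zzzzzzzzzzzzzzzzzzzzzzzzzzzzzzzzzzwtqponnmmlllllllmmmnopruxzzzzzzzzzzzzzzzzzzzzzzzzzzzzzzzzz
```

The socket edges put the lower wall's normal tilted by about 0.2 rad clockwise, so θ0≈0.2. I'll aim the key at φ = 0.2−60° and check the mouth position in that same orientation.

```bash
cat >> h.py <<'E'
s35,c35=np.sin(np.radians(35)),np.cos(np.radians(35))
def Rphi(phi,yaw=.009):
    B=np.array([[c35,0,s35],[0,-1,0],[s35,0,-c35]])
    return Ro.from_euler('z',yaw)*Ro.from_matrix(B)*Ro.from_euler('z',phi)
M0=np.array([.549,.0215,.2693])
E
python3 - <<'E'
from h import *
R=Rphi(-.847); r=R.as_euler('xyz'); T=M0-R.apply([.065,0,.14]); print(T,r)
delta(T+[0,0,.08],rpy=r)
E
```

```text
[ 0.43388174 -0.02824237  0.35929157] [ 2.65840951 -0.3896253   0.95316207]
rotvec [-0.5833  0.2318  0.6503] d in old axes [ 0.3129 -0.1166  0.0106] d in new axes [ 0.1807 -0.2764 -0.051 ]
```

```bash

python3 drive.py '[[0.0447,-0.0167,0,0,0,0],[0.0447,-0.0167,0,0,0,0],[0.0447,-0.0167,0,0,0,0],[0.0447,-0.0167,0,0,0,0],[0.0447,-0.0167,0,0,0,0],[0.0447,-0.0167,0,0,0,0],[0.0447,-0.0167,0,0,0,0],[0,0,0,0,0,0]]'
python3 drive.py '[[0,0,0,-0.0972,0.0386,0.1084],[0,0,0,-0.0972,0.0386,0.1084],[0,0,0,-0.0972,0.0386,0.1084],[0,0,0,-0.0972,0.0386,0.1084],[0,0,0,-0.0972,0.0386,0.1084],[0,0,0,-0.0972,0.0386,0.1084],[0,0,0,0,0,0],[0,0,0,0,0,0],[0,0,0,0,0,0]]'
python3 - <<'E'
from h import *
R=Rphi(-.847); r=R.as_euler('xyz'); T=M0-R.apply([.065,0,.14]); print(ctrl.observe()["joints"])
delta(T,rpy=r)
E
```

```text
time_s: 23.15
ee_pos: [0.4328, -0.0261, 0.45]
orientation: [-3.137, -0.004, 1.534]
force: [0.8, -0.2, -3.2]
opening: 0.203
gripper_force: 59.4
time_s: 24.28
ee_pos: [0.4342, -0.0288, 0.4509]
orientation: [2.656, -0.388, 0.955]
force: [0.2, -1.1, -3.0]
opening: 0.198
gripper_force: 59.8
[-0.56806135 -0.76279938  2.03168309  0.3252018   1.35231899  0.15926233]
rotvec [0.0015 0.0007 0.0021] d in old axes [-0.0344 -0.0401  0.0748] d in new axes [-0.0345 -0.04    0.0748]
```

```bash

python3 drive.py '[[-0.0115,-0.0133,0.025,0,0,0],[-0.0115,-0.0133,0.025,0,0,0],[-0.0115,-0.0133,0.0248,0.0015,0.0007,0.0021],[0,0,0,0,0,0],[0,0,0,0,0,0],[0,0,0,0,0,0]]'
cat > mouth.py <<'E'
from h import *
np.set_printoptions(precision=4,suppress=True,linewidth=150)
st=ctrl.observe(); print("j",st["joints"]); im,C=snap("wrist"); cv2.imwrite("pics/m.png",im)
g=cv2.cvtColor(im,cv2.COLOR_BGR2GRAY); R=Rphi(0); a=-R.as_matrix()[:,2]
u,v=proj(C,M0)[0]; print("pred mouth px",u,v)
yy,xx=np.mgrid[:400,:640]; w=(np.hypot(xx-u,yy-v)<45)
def cast(uv,P0):
    o,d=ray(C,uv); t=((P0-o)@a)/(d@a); return o+d*t[:,None]
for th in (85,95,105):
    m=((g<th)&w).astype(np.uint8); m=cv2.morphologyEx(m,cv2.MORPH_OPEN,np.ones((5,5)))
    n,lab,sta,_=cv2.connectedComponentsWithStats(m); i=1+sta[1:,4].argmax(); cn=max(cv2.findContours((lab==i).astype(np.uint8),0,1)[0],key=cv2.contourArea)
    (cx,cy),ax,an=cv2.fitEllipse(cn); P=cast(cn.reshape(-1,2)+0.0,M0+a*.005); ce=P.mean(0)
    A=np.c_[R.inv().apply(P-M0)[:,:2]]; (qx,qy),rad=cv2.minEnclosingCircle((A*1000).astype(np.float32))
    k=np.linalg.lstsq(np.c_[2*A,np.ones(len(A))],(A**2).sum(1),rcond=None)[0]
    print(th,"ell",cx,cy,ax,"circ c (tool x,y of phi=0)",k[:2],"r",np.sqrt(k[2]+k[:2]@k[:2]),"world mouth",M0+R.apply([k[0],k[1],0]))
E
python3 mouth.py
```

```text
time_s: 25.02
ee_pos: [0.4344, -0.0285, 0.3616]
orientation: [2.654, -0.391, 0.954]
force: [-0.7, 0.2, -2.2]
opening: 0.203
gripper_force: 59.7
j [-0.5682 -0.8044  2.2255  0.3421  1.2056  0.1084]
pred mouth px 309.17282631172236 112.9169287507722
85 ell 321.5967712402344 102.15597534179688 (40.59975814819336, 72.82026672363281) circ c (tool x,y of phi=0) [0.0083 0.0007] r 0.021652346178389098 world mouth [0.5558 0.0208 0.2741]
95 ell 320.56976318359375 103.60078430175781 (46.66132354736328, 72.55413818359375) circ c (tool x,y of phi=0) [0.008  0.0009] r 0.02216613382740461 world mouth [0.5555 0.0207 0.2739]
105 ell 309.2331237792969 113.33993530273438 (72.04109954833984, 79.12872314453125) circ c (tool x,y of phi=0) [-0.0008  0.0008] r 0.026536916521229314 world mouth [0.5484 0.0207 0.2689]
```

```bash
cat > patch.py <<'E'
from h import *
im=cv2.imread("pics/m.png"); C=cam("wrist",ctrl.observe()); g=cv2.cvtColor(im,cv2.COLOR_BGR2GRAY)
R=Rphi(0); n=np.arange(24,-24.1,-1.2)/1000; m=np.arange(-24,24.1,.6)/1000
P=np.array([[M0+R.apply([u,v,-.005]) for v in m] for u in n]); uv=proj(C,P.reshape(-1,3)).reshape(len(n),len(m),2).astype(np.float32)
p=cv2.remap(g,uv[:,:,0],uv[:,:,1],cv2.INTER_LINEAR)
for i,r in enumerate(p): print("%6.1f "%(n[i]*1000)+"".join(chr(ord('a')+min(25,int(v)//7)) for v in r))
E
python3 patch.py
```

```text
24.0 lllllllllllllllllllllllllllllllllllllllllllllllllllllllllllllllllllllllllllllllll
  22.8 lllllllllllllllllklllllllllllllllllllllllllllllllllllllllllllllllllllllllllllllll
  21.6 lllllllllllllllllllllllllllllllllllllllllllllllllllllllllllllllllllllllllllllllll
  20.4 lllllllllllllllllllllllllllllllllllllllllllllllllllllllllllllllllllllllllllllllll
  19.2 llllllllllllllllllkllllllllllllllllllllllllllllllllllllllllllllllllllllllllllllll
  18.0 lllllllllllllllllllllllllllllllllllmlmmlmmmmmmmllllllllllllllllllllllllllllllllll
  16.8 lllllllllllllllllllllllllllllmmnnnoooopppppppooonnmmlllllllllllllllllllllllllllll
  15.6 llllllllllllllllllllllllmmmnoppqqqqqrrrrrqqqqqqqqqpponnmmllllllllllllllllllllllll
  14.4 llllllllllllllllllllllmnopqqqrrrrrrrqqqqqqqqqqrrrrrrqqqpponmmllllllllllllllllllll
  13.2 lllllllllllllllllllmnopqrrrrrrqqpoonnmmmmmnnnnooppqqqrqqqqpoonmmlllllllllllllllll
  12.0 llllllllllllllllmmnopqqrrqqqonmlkkkjjiiiiiijjjjkklmnoopqqqqqpponmllllllllllllllll
  10.8 lllllllllllllllmnopqqqqqpnmlkjihhiiiiiiiiiiiiiiiiiijjkmnopqqqqpponmllllllllllllll
   9.6 lllllllllllllmnopqqqqponmkj
[... 1846 characters left out ...]
mllllllllkkmpsuwxxyyyxxvtrpnmlllkkkkkkkkkkkllnoqsuwxyyyxxwvtqnlkkkkkkkkkkkklo
 -16.8 xwvrpmllllllkkjlnoqsuvxxyyyzzyxwvtsrqpooonnnopqsuwxzzzzyyyxwvuromkjjjkkkkkkkkkklo
 -18.0 wwwurnkkjjjjjjjlnoopqrsuwxxxxxxyzzzyyxyyyxxxyyzzzzyyyxxxxvusqomllkjjjjjjjjjjjjjkn
 -19.2 pppoonmllkkkkkkmoopponooqstuuvvvxxxyyyyyyyyyyyyxwvvvwvvtspnmlllllkkjjjjjjjjjkkkkj
 -20.4 nnnnnnnnmmmllmmnoopponmmmmnoprsttuvvvvwwwwwwwvvvuttsrqonmlkklllllkkkjjjjjjjkkkjif
 -21.6 nnnnnnnnnnnnnnnnoppppnmmllllllmmnopppqqrrrrrqqqponmmllkkkkkklllllkkkjjkjkkkkkjhfd
 -22.8 nnnnnnnnnnnnnmmnooppponmlllllkkkkklllklllllllllkkkkkkkkkkkkklllllkkkjjjjjkkkjhfed
 -24.0 nnnnnnnnnnnnnmmnoopppponnmmmmmmllkkkkkkkkkkkkkkkkkkkkkkkkkkllllllkkkkjjjkkjihfddd
```

The rectified patch shows the bore ring centred at about (−1.7, +0.1) mm from my prediction. Its hex edges agree with θ0≈0.2. Aligning the key above the mouth.

```bash
sed -i 's/^M0=.*/M0=np.array([.5476,.0214,.2683])/' h.py
cat > al.py <<'E'
import sys
from h import *
phi,h=float(sys.argv[1]),float(sys.argv[2])
R=Rphi(phi); st=ctrl.observe(); delta(M0-R.apply([0,0,.090+h]),rpy=R.as_euler('xyz'))
Rn=Ro.from_euler('xyz',st["orientation"]); tip=st["ee_pos"]+Rn.apply([0,0,.09]); print("tip in socket (phi0 axes) mm",Rphi(0).inv().apply(tip-M0)*1000,"phi",(Rphi(0).inv()*Rn).as_rotvec())
print("force tool",Rn.inv().apply(st["force"]),"torque",Rn.inv().apply(st["wrist_torque"]),st["joints"].round(2))
E
python3 al.py -.847 .03
```

```text
rotvec [ 0.0039 -0.0013  0.0001] d in old axes [ 0.063  -0.0025  0.0215] d in new axes [ 0.063  -0.0025  0.0214]
tip in socket (phi0 axes) mm [-39.52851347  48.96364585 -51.43636649] phi [-0.00309019  0.00286152 -0.84713861]
force tool [-0.81399123 -0.37075335  1.23375505] torque [ 0.47438333 -0.33829899 -0.03605615] [-0.57 -0.8   2.23  0.34  1.21  0.11]
```

```bash

python3 drive.py '[[0.0315,-0.0013,0,0.004,-0.001,0],[0.0315,-0.0012,0,0,0,0],[0,0,0.0215,0,0,0],[0,0,0,0,0,0],[0,0,0,0,0,0],[0,0,0,0,0,0]]'; python3 al.py -.847 .008
```

```text
time_s: 25.82
ee_pos: [0.4783, 0.0206, 0.3657]
orientation: [2.66, -0.39, 0.952]
force: [0.2, -0.1, -2.1]
opening: 0.198
gripper_force: 59.6
rotvec [-0.0007 -0.     -0.0012] d in old axes [0.0007 0.0006 0.0216] d in new axes [0.0007 0.0005 0.0216]
tip in socket (phi0 axes) mm [ -0.89897502   0.11484454 -29.55559268] phi [ 6.47021907e-04 -2.45407535e-04 -8.45799145e-01]
force tool [-0.72969124 -0.70851902  1.83024393] torque [ 0.41053011 -0.35264428 -0.00927661] [-0.33 -0.64  2.13  0.22  1.08  0.34]
```

```bash

python3 drive.py '[[0.0007,0.0005,0.012,0,0,0],[0,0,0.0096,0,0,0],[0,0,0,0,0,0],[0,0,0,0,0,0]]'; python3 al.py -.847 0
python3 drive.py '[[0,0,0.004,0,0,0],[0,0,0.003,0,0,0],[0,0,0.002,0,0,0],[0,0,0,0,0,0],[0,0,0,0,0,0]]'; python3 al.py -.847 -.016
```

```text
time_s: 26.32
ee_pos: [0.4914, 0.0215, 0.3474]
orientation: [2.661, -0.39, 0.952]
force: [0.4, -0.7, -2.8]
opening: 0.201
gripper_force: 59.7
rotvec [-0.0027  0.0004 -0.0008] d in old axes [0.     0.0009 0.007 ] d in new axes [0.     0.0009 0.007 ]
tip in socket (phi0 axes) mm [-0.901846   -0.70796912 -6.9913666 ] phi [ 0.00240403 -0.00149146 -0.84624623]
force tool [-1.37875729 -0.54088267  2.51269444] torque [ 0.35185329 -0.32402104 -0.00311833] [-0.31 -0.59  2.14  0.22  1.02  0.34]
time_s: 26.95
ee_pos: [0.4965, 0.0215, 0.3402]
orientation: [2.661, -0.39, 0.952]
force: [0.0, -0.3, -2.5]
opening: 0.204
gripper_force: 59.7
rotvec [-0.0023  0.0003 -0.0007] d in old axes [0.     0.0008 0.0142] d in new axes [0.     0.0008 0.0142]
tip in socket (phi0 axes) mm [-0.77469952 -0.65435061  1.83131755] phi [ 0.0020453  -0.00120494 -0.84628206]
force tool [-1.19415193 -0.8253773   2.09645492] torque [ 0.4277358  -0.36931882 -0.0358175 ] [-0.31 -0.57  2.14  0.22  1.    0.34]
```

```bash

python3 drive.py '[[0,0.0008,0.002,0,0,0],[0,0,0.002,0,0,0],[0,0,0.002,0,0,0],[0,0,0,0,0,0],[0,0,0,0,0,0]]'; python3 al.py -.847 -.016
```

```text
time_s: 27.58
ee_pos: [0.5008, 0.0212, 0.3358]
orientation: [2.66, -0.391, 0.953]
force: [3.7, 3.2, -2.4]
opening: 0.203
gripper_force: 59.5
rotvec [-0.0017 -0.0008 -0.001 ] d in old axes [-0.0004 -0.0001  0.0082] d in new axes [-0.0004 -0.0002  0.0082]
tip in socket (phi0 axes) mm [ 0.31200695 -0.34002929  7.8416972 ] phi [ 1.97137292e-03  5.05606594e-05 -8.45955015e-01]
force tool [ 3.47745446 -0.85586289  4.10626654] torque [ 0.25179546  0.69493837 -0.04640284] [-0.31 -0.56  2.14  0.22  0.98  0.34]
```

```bash

python3 drive.py '[[0.0003,0,0.003,0,0,0],[0,0,0.003,0,0,0],[0,0,0.002,0,0,0],[0,0,0.001,0,0,0],[0,0,0,0,0,0],[0,0,0,0,0,0]]'; python3 al.py -.847 -.016
```

```text
time_s: 28.32
ee_pos: [0.5058, 0.0214, 0.3295]
orientation: [2.66, -0.39, 0.953]
force: [-7.1, 2.4, 7.5]
opening: 0.201
gripper_force: 61.5
rotvec [-0.0018 -0.0001 -0.0001] d in old axes [-0.0008 -0.0004  0.0001] d in new axes [-0.0008 -0.0004  0.0001]
tip in socket (phi0 axes) mm [ 0.71279588 -0.46824212 15.87004871] phi [ 1.76501139e-03 -6.42911482e-04 -8.46941458e-01]
force tool [  0.86081015  -2.82355494 -10.16819822] torque [ 0.97917697  0.26927658 -0.04906508] [-0.3  -0.54  2.14  0.22  0.96  0.34]
```

Seated at 15.9 mm with firm bottom contact. Turning clockwise (positive about tool z).

```bash

python3 drive.py '[[0,0,0.0008,0,0,0],[0,0,0,0,0,0],[0,0,0,0,0,0.1],[0,0,0,0,0,0.1],[0,0,0,0,0,0.1],[0,0,0,0,0,0.1],[0,0,0,0,0,0.1],[0,0,0,0,0,0.1],[0,0,0,0,0,0.1],[0,0,0,0,0,0.1],[0,0,0,0,0,0]]'; python3 al.py -.047 -.016
```

```text
time_s: 29.7
ee_pos: [0.5065, 0.021, 0.3299]
orientation: [3.109, -0.61, 0.066]
force: [-9.3, 2.3, 11.6]
opening: 0.195
gripper_force: 62.1
rotvec [-0.0002 -0.0003 -0.0001] d in old axes [-0.0017 -0.0001  0.    ] d in new axes [-0.0017 -0.0001  0.    ]
tip in socket (phi0 axes) mm [ 1.68113924 -0.02143325 15.95145096] phi [ 0.00017939  0.00030138 -0.04688704]
force tool [ -0.86685825  -2.44620951 -14.85590903] torque [ 0.65891398 -0.55003538 -0.01228303] [-0.3  -0.53  2.14  0.22  0.96  1.14]
```

```bash

python3 drive.py '[[0,0,0,0,0,0.1],[0,0,0,0,0,0.1],[0,0,0,0,0,0.1],[0,0,0,0,0,0.1],[0,0,0,0,0,0],[0,0,0,0,0,0]]'; python3 al.py .353 -.016
python3 drive.py '[[0,0,0,0,0,0.05],[0,0,0,0,0,0.05],[0,0,0,0,0,0.05],[0,0,0,0,0,0],[0,0,0,0,0,0]]'; python3 al.py .503 -.016
```

```text
time_s: 30.45
ee_pos: [0.5065, 0.0206, 0.3299]
orientation: [-2.905, -0.569, -0.413]
force: [-10.0, 1.5, 11.2]
opening: 0.201
gripper_force: 62.1
rotvec [ 0.0007 -0.0006  0.0009] d in old axes [-0.0017  0.0002  0.0001] d in new axes [-0.0017  0.0002  0.0001]
tip in socket (phi0 axes) mm [ 1.71201878  0.48990892 15.94295071] phi [-0.00076772  0.00045004  0.35211211]
force tool [ -2.19535195  -0.87289677 -14.95598674] torque [-0.01192024 -0.68538837 -0.01058908] [-0.3  -0.53  2.14  0.21  0.96  1.54]
time_s: 31.08
ee_pos: [0.5065, 0.0205, 0.3299]
orientation: [-2.818, -0.528, -0.581]
force: [-10.4, 0.4, 11.3]
opening: 0.2
gripper_force: 62.1
rotvec [ 0.001  -0.0007  0.0011] d in old axes [-0.0017  0.0003  0.    ] d in new axes [-0.0017  0.0003  0.    ]
tip in socket (phi0 axes) mm [ 1.61964415  0.66286497 15.97066385] phi [-1.14842013e-03  3.96926430e-04  5.01859230e-01]
force tool [ -2.02813128   0.53543322 -15.27951283] torque [-0.20048493 -0.63839555 -0.09700345] [-0.3  -0.53  2.14  0.21  0.96  1.69]
```

```bash

python3 drive.py '[[0,0,0,0,0,0.04],[0,0,0,0,0,0.04],[0,0,0,0,0,0],[0,0,0,0,0,0]]' | grep -E "force"; python3 al.py .583 -.016 | tail -2
python3 drive.py '[[0,0,0,0,0,0.04],[0,0,0,0,0,0.04],[0,0,0,0,0,0],[0,0,0,0,0,0]]'| grep -E "force"; python3 al.py .663 -.016| tail -2
```

```text
force: [-10.3, 0.2, 11.0]
gripper_force: 62.1
tip in socket (phi0 axes) mm [ 1.59935999  0.76818994 15.94703083] phi [-1.36464619e-03  4.20745036e-04  5.81781129e-01]
force tool [ -1.95586401   0.94592947 -14.93217817] torque [-0.29319694 -0.64227277 -0.00283495] [-0.3  -0.53  2.14  0.21  0.96  1.77]
force: [-10.4, -0.7, 11.4]
gripper_force: 62.2
tip in socket (phi0 axes) mm [ 1.5306998   0.84759915 15.95987001] phi [-1.56202971e-03  4.09954585e-04  6.61728915e-01]
force tool [ -1.17760848   1.73715635 -15.3215765 ] torque [-0.4556663  -0.60386584 -0.08949373] [-0.3  -0.53  2.14  0.21  0.96  1.85]
```

```bash

python3 drive.py '[[0,0,0,0,0,0.04],[0,0,0,0,0,0.04],[0,0,0,0,0,0],[0,0,0,0,0,0]]' | grep -E "force"; python3 al.py .743 -.016 | tail -2
python3 drive.py '[[0,0,0,0,0,0.04],[0,0,0,0,0,0.04],[0,0,0,0,0,0],[0,0,0,0,0,0]]'| grep -E "force"; python3 al.py .823 -.016| tail -2
```

```text
force: [-10.2, -0.3, 9.9]
gripper_force: 62.1
tip in socket (phi0 axes) mm [ 1.46839282  0.91453405 15.9765335 ] phi [-1.79702546e-03  4.30300321e-04  7.41172511e-01]
force tool [ -1.88296132   1.97995674 -13.94786945] torque [-0.53488286 -0.57018867 -0.28371689] [-0.3  -0.53  2.14  0.21  0.96  1.93]
force: [-11.6, 0.0, 10.8]
gripper_force: 62.1
tip in socket (phi0 axes) mm [ 1.45111393  0.94500089 15.96394119] phi [-1.91795350e-03  4.91901736e-04  8.20845184e-01]
force tool [ -2.31468964   2.31978834 -15.5301177 ] torque [-0.60953792 -0.48484375 -0.35030104] [-0.3  -0.53  2.14  0.21  0.96  2.01]
```

```bash

python3 drive.py '[[0,0,0,0,0,0.04],[0,0,0,0,0,0.04],[0,0,0,0,0,0],[0,0,0,0,0,0]]' | grep -E "force"; python3 al.py .9 -.016 | tail -2
python3 drive.py '[[0,0,0,0,0,0.04],[0,0,0,0,0,0.04],[0,0,0,0,0,0],[0,0,0,0,0,0]]'| grep -E "force"; python3 al.py .98 -.016| tail -2; python3 mouth.py | head -1; sed -i 's/np.arange(24,-24.1,-1.2)/np.arange(60,-30,-2.4)/; s/np.arange(-24,24.1,.6)/np.arange(-66,66,1.6)/' patch.py
```

```text
force: [-10.7, -0.8, 10.1]
gripper_force: 62.2
tip in socket (phi0 axes) mm [ 1.40954218  1.00243526 15.9633839 ] phi [-2.07105649e-03  5.26597950e-04  9.00635483e-01]
force tool [ -1.28080646   2.81290006 -14.41782358] torque [-0.65369205 -0.43316884 -0.42158152] [-0.3  -0.53  2.14  0.21  0.96  2.09]
force: [-11.1, -0.9, 10.1]
gripper_force: 62.2
tip in socket (phi0 axes) mm [ 1.28562768  1.04005857 15.9973522 ] phi [-2.26503428e-03  4.19408467e-04  9.80649078e-01]
force tool [ -1.19355254   3.19347431 -14.66389339] torque [-0.83665888 -0.38985044 -0.36007214] [-0.3  -0.53  2.14  0.21  0.96  2.17]
j [-0.3012 -0.534   2.1389  0.2128  0.9595  2.1713]
```

The torque rose from φ≈0.66 and then levelled off at about 0.4 N m, well above the 0.1 N m friction. The screw is at its stop and the bar is now slipping in the pads. Backing off to relieve it.

```bash

python3 drive.py '[[0,0,0,0,0,-0.06],[0,0,0,0,0,-0.06],[0,0,0,0,0,-0.06],[0,0,0,0,0,-0.06],[0,0,0,0,0,0],[0,0,0,0,0,0]]' | grep -E "force|time|open"; python3 al.py .6 -.016 | tail -2
python3 drive.py '[[0,0,0,0,0,-0.06],[0,0,0,0,0,-0.06],[0,0,0,0,0,0],[0,0,0,0,0,0]]'| grep -E "force|open"; python3 al.py .6 -.016| tail -2
```

```text
time_s: 34.88
force: [-10.6, -0.5, 11.0]
opening: 0.199
gripper_force: 62.2
tip in socket (phi0 axes) mm [ 1.50263579  1.00129029 15.98110997] phi [-1.81360208e-03  5.17277833e-04  7.41930592e-01]
force tool [ -1.45145346   1.95533897 -15.13533646] torque [-0.6200824  -0.52665836  0.03203051] [-0.3  -0.53  2.14  0.21  0.96  1.93]
force: [-10.3, -0.8, 10.9]
opening: 0.2
gripper_force: 62.1
tip in socket (phi0 axes) mm [ 1.55997954  0.86690094 15.98690355] phi [-1.54010217e-03  4.65534350e-04  6.22002435e-01]
force tool [ -1.33952607   1.85104554 -14.84403062] torque [-0.46890152 -0.5839526   0.02098325] [-0.3  -0.53  2.14  0.21  0.96  1.81]
```

```bash

python3 drive.py '[[0,0,-0.003,0,0,0],[0,0,-0.006,0,0,0],[0,0,-0.01,0,0,0],[0,0,-0.015,0,0,0],[0,0,-0.015,0,0,0],[0,0,-0.02,0,0,0],[0,0,0,0,0,0],[0,0,0,0,0,0]]'; python3 al.py .6 -.016 | tail -2
cat > bar.py <<'E'
from h import *
st=ctrl.observe(); im,C=snap("wrist"); cv2.imwrite("pics/b.png",im); g=cv2.cvtColor(im,cv2.COLOR_BGR2GRAY)
Rn=Ro.from_euler('xyz',st["orientation"])
# bar top plane: tool z=-.013 ; sample tool x 16..60, y +-24
n=np.arange(58,12,-2.5)/1000; m=np.arange(-26,26.1,.65)/1000
P=np.array([[st["ee_pos"]+Rn.apply([u,v,-.013]) for v in m] for u in n]); uv=proj(C,P.reshape(-1,3)).reshape(len(n),len(m),2).astype(np.float32)
p=cv2.remap(g,uv[:,:,0],uv[:,:,1],cv2.INTER_LINEAR)
for i,r in enumerate(p): print("%6.1f "%(n[i]*1000)+"".join(chr(ord('a')+min(25,int(v)//5)) for v in r))
E
python3 bar.py
```

```text
time_s: 36.38
ee_pos: [0.4665, 0.0206, 0.3824]
orientation: [-2.756, -0.48, -0.71]
force: [0.1, 0.8, -2.9]
opening: 0.2
gripper_force: 66.6
tip in socket (phi0 axes) mm [-1.41953987e+00 -4.68883358e-02 -5.00195704e+01] phi [-2.67744758e-04 -4.99599572e-03  6.24169444e-01]
force tool [-1.70552128  0.22130989  2.43189107] torque [-0.29575717 -0.43689839  0.06970881] [-0.34 -0.68  2.12  0.22  1.13  1.81]
  58.0 oonljiiiiiiiiiiiiiimrttspoooooooooooooooooooozzzzzzzzzzzzzzzzzzzzzzzzzzzzzzzzzzzz
  55.5 ooooooomliiiijostsqoooooooooonkiknoooooruwxxuqonwzzzzzyzzyzzzzzzzzzzzzzzzzzzzzzzz
  53.0 ooooooooooooqqoooooooooomjiiikoruusuwxwtpoqqqrrqpoozzzzzzzzzzzzzzzzzzzzzzzzzzzzzz
  50.5 oooooooooooooooooooljiiimrxxwvwsjggffggffffffffeefnqopzzzzzzzzzzzzzzzzzzzzzzzzzzz
  48.0 zzzzroooooooooooooooonnpuwxxuoggggghgggggggggggfeeedjqqorzzzzzzzzzzzzzzzzzzzzzzzz
  45.5 zzzzzzzzzzsoooooopsvwwvtrqqqmghhhhhhhhhhhhhhhggggfffefoqpqoqzzzzzzzzzzzzzzzzzzzzz
  43.0 zzzzzzzzzzzzzzwxwvsqqqqqqqqlgghhghhhhhhhhggggggfffeeedemoooppqrrrzzzzzxzzzzzzzzzz
  40.5 zzzzzzzzzzzzzzzzzuqqqqqqqqohgggghghhhghhgggggggfeeeedddkoooppoppo
[... 295 characters left out ...]
zzzzzzzzzzzzzzzzzzzzzzzzkgggghhhhhghgggfgfgfefeeeeqxxwwtrrrrurqrrrrrrrrrrvzzz
  28.0 zzzzzzzzzzzzzzzzzzzzzzzutttrjgggghhhhghgggggggffffeeefrxxxxtrsyzzzzxqqrrrsssssuzz
  25.5 zzzzzzzzzzzzzzzzzwttttttttwzpfggghhhghgggggggggfffeedeowxwwzzzzzzzzzzzspssyzzzzzz
  23.0 zzzzzzzzzzzzuttttttttuzzzzzzofgggghhghhgggggggffffeeddnrzzzzzzzzzzzzzzzzyqqrzzzzz
  20.5 zzzzzzwtttttttttwzzzzzzzzzzznfghghhhgggggggggfffffeeddnqqqqrzzzzzzzzzzzzzzztprzzz
  18.0 zuttttttttuzzzzzzsorxzzzzzzxhggghghhhgggggggggfffeeeedipqqrrszzzzzzzzzzzzzzzzyqqx
  15.5 tttttvzzzzzynihhhihpzzzzzzzlfggghghhhhgggggggffffeeeddemrstuyzthefeeehprrtzzzzzzu
  13.0 zzzzzzwswzvkihiiihqzzzzzzzqgfgggggghhhggggggggfffeeedegjzzzzzzzxgeegiiilrsrrzzzzz
```

The bar is straight and centred in the grip. I'll shift sideways to confirm the screw's angle in the socket.

```bash

python3 drive.py '[[-0.033,0,0,0,0,0],[-0.032,0,0,0,0,0],[0,0,0,0,0,0],[0,0,0,0,0,0],[0,0,0,0,0,0]]' | grep -E "time|pos"
sed -i 's/np.arange(60,-30,-2.4)/np.arange(18,-22,-1)/; s/np.arange(-66,66,1.6)/np.arange(-20,20,.5)/' patch.py; python3 mouth.py | head -2; python3 patch.py
```

```text
time_s: 37.05
ee_pos: [0.4236, 0.0579, 0.3544]
j [-0.2552 -0.8254  2.247   0.1665  1.1329  1.9056]
pred mouth px 311.4018636422414 112.78883072172148
  18.0 llllkllllllllkkkkllllllmmmnnoopppppqqqqqqqqqqqqqpppooonnmmllllllllllllllllllllll
  17.0 lllllllllllllkkkkkllmnnooppqqqqqqqqqqqqqrqqqqqqrqqqqqqqppoonnmllllllllllllllllll
  16.0 lllllllllllllllllmmnopqqqqqqrrrqqqqqqqppppppqppqqqqqrrqqqqqpponmmlllllllllllllll
  15.0 lllllllllllllllmnoppqqqqqrqqqppoonnnnmmmmmlmmmmnnooppqqqqrrqqqpponmmllllllllllll
  14.0 lllkllllllllmmnoppqqqqqqppoonmllkjjjjjiiiiiiijjjjkllmnnoopqqqqqqqpoonmllllllllll
  13.0 llllllllllmmnoppqqqqqpoonmlkjjiiiihhhihiiiiiiiiiiijijkkllmnopqqqqqpponmmllllllll
  12.0 llllllkllmnopppqqqpoonmkjiihhhhhihiiiiiiiiiiiiiiiiiiiiiiijklmnopqqqqpponmlllllll
  11.0 lllllllmnnopqqqqponmlkjihhhhhhhhhhhhhhhiiihiiiiiiiiiiiiiiiiijkmnopqqqqpponmlllll
  10.0 llllllmnoppqqqqpomlkihhhhhiiiiihhhhhhhhhhhhhiiiiiiiiiiiiiiihhijlmnoqqqqqponmmlll
   9.0 lllllmnopqqqqponmkjihhhhhhiiihhhhhhhhhhhhhhhhhhhhhhhhhihiihiiiiiklnopqqqqponmlll
   8.0 llllmopqrrrqponlkihghhiiiiihhhhhggggggggggggggggghhhhhhhhhhiiii
[... 1869 characters left out ...]
4.0 llllllllkklmprtvwwxxxyyxxvutrqonlllkkklkkkkkkkkkllmnprtuvxxyyyxxxwwurpnljjjkkkkk
 -15.0 lllllllkkkklnoqrtvwxxxxyyyyyxxwutsrqqppooopppppqstuvxyyzzyyyxxxxvuspomlkjijkkkkk
 -16.0 lkkjjjjkjjklnnopprsuvwwxxxyyyyyyzyyyxxxwwwxxxxxyyyyyyyyyxxxxwvusrpnmllkkjjjjjjjj
 -17.0 lkkkjjjjjjklnoooooooqrtuvvvwvwwxxyyyyyyyzzyyyyyyxwwvvvwwwvvutrpnmmlllllkjjjjjjjj
 -18.0 mmmllkjkkklmnoopoonmmnnoqrsttuvvwwwwwwwwwxwxxwwwwvuuttttsqponmlllllllllkkkkjjjjj
 -19.0 mmmmmmllllmmnoppponmlllllmnopqrrsttuuuuuuuuuuuuttssrpponmmlkkkkklllmllllkkjjjjjj
 -20.0 nnnnnmmmmmmmnoopponmllllkklllllmnnoooppppppppoonnmmlllkkkkkkkkkkkllllllkkkjjjjjk
 -21.0 nnnnnnnnnmmnnoopponmllllllkkkkkkkkkkkkkkkklklkkkkkkkkkkkkkkkkkkklllllllkkkjjjjjj
```

The image estimate of the hex angle is ambiguous. Re-inserting at this same angle is decisive: it can only drop in if the screw really is near 1.5.

```bash

python3 drive.py '[[0.033,0,0,0,0,0],[0.032,0,0,0,0,0],[0,0,0.025,0,0,0],[0,0,0.02,0,0,0],[0,0,0,0,0,0],[0,0,0,0,0,0]]'|grep time; python3 al.py .62 -.016
python3 drive.py '[[0,0,0.004,0,0,0],[0,0,0.003,0,0,0],[0,0,0.003,0,0,0],[0,0,0,0,0,0],[0,0,0,0,0,0]]'|grep -E "time|open"; python3 al.py .62 -.016
```

```text
time_s: 37.85
rotvec [-0.0002  0.0014 -0.0038] d in old axes [-0.0007  0.0005  0.023 ] d in new axes [-0.0007  0.0005  0.023 ]
tip in socket (phi0 axes) mm [ 0.72926165 -0.06215087 -6.95595913] phi [ 6.03552954e-04 -1.32500708e-03  6.23789932e-01]
force tool [-1.70381388 -0.04873444  2.11218939] torque [-0.29169027 -0.4056214  -0.01701467] [-0.31 -0.59  2.14  0.22  1.02  1.81]
time_s: 38.48
opening: 0.2
rotvec [-0.0007 -0.0008 -0.0019] d in old axes [-0.0017  0.0013  0.0149] d in new axes [-0.0017  0.0013  0.0149]
tip in socket (phi0 axes) mm [ 2.23934584 -0.10561996  1.09816091] phi [4.02534225e-04 9.75537409e-04 6.21879021e-01]
force tool [ -4.85661523   3.41475399 -16.82352767] torque [-0.86265711 -1.16202553  0.02520431] [-0.31 -0.57  2.14  0.22  1.    1.81]
```

```bash

python3 drive.py '[[0,0,-0.0025,0,0,0],[-0.0012,0.0008,0,0,0,0],[0,0,0.001,0,0,0],[0,0,0.002,0,0,0],[0,0,0.001,0,0,0],[0,0,0,0,0,0]]'|grep -E "time|open"; python3 al.py .62 -.016
python3 drive.py '[[0,0,0,0,0,-0.05],[0,0,0,0,0,-0.05],[0,0,0,0,0,-0.05],[0,0,0,0,0,0]]'|grep -E "time|open"; python3 al.py .47 -.016|tail -2
```

```text
time_s: 39.22
opening: 0.199
rotvec [-0.0014 -0.0025 -0.0013] d in old axes [-0.0015  0.0011  0.0144] d in new axes [-0.0014  0.0011  0.0145]
tip in socket (phi0 axes) mm [ 2.07439626 -0.05630221  1.54573056] phi [5.52693816e-04 2.89110659e-03 6.21327525e-01]
force tool [ -6.13591213   4.7016139  -27.79791805] torque [-0.97604913 -1.36392153 -0.01588995] [-0.31 -0.57  2.14  0.22  0.99  1.81]
time_s: 39.72
opening: 0.201
tip in socket (phi0 axes) mm [1.84963059 0.68935449 1.60147957] phi [-0.0012898  0.0028407  0.4706224]
force tool [ -6.27356242   5.05952246 -28.94230524] torque [-1.36721088 -1.43178527  0.067474  ] [-0.31 -0.57  2.14  0.21  0.99  1.66]
```

```bash

python3 drive.py '[[0,0,-0.004,0,0,0],[0,0,-0.004,0,0,0],[0,0,0,0,0,0],[0,0,0,0,0,0]]'|grep -E "time|open"; python3 al.py .47 .001
```

```text
time_s: 40.22
opening: 0.198
rotvec [-0.      0.0038 -0.0041] d in old axes [ 0.0019 -0.0006  0.0012] d in new axes [ 0.0019 -0.0006  0.0012]
tip in socket (phi0 axes) mm [-2.2870388  -0.49598923 -2.1664062 ] phi [ 0.00090272 -0.0037001   0.47405375]
force tool [-0.78376746  1.25068479  1.74336245] torque [-0.23947259 -0.47886562 -0.0201146 ] [-0.31 -0.58  2.14  0.22  1.01  1.66]
```

```bash

python3 drive.py '[[0.0014,-0.0006,0,0,0.003,0],[0,0,0.002,0,0,0],[0,0,0.002,0,0,0],[0,0,0,0,0,0],[0,0,0,0,0,0]]'|grep -E "time|open"; python3 al.py .47 .001
python3 drive.py '[[0,0,0.002,0,0,0],[0,0,0.002,0,0,0],[0,0,0,0,0,0],[0,0,0,0,0,0]]'|grep -E "time|open"; python3 al.py .47 -.016|tail -2
```

```text
time_s: 40.85
opening: 0.205
rotvec [-0.0003 -0.0012 -0.0031] d in old axes [-0.0006  0.0005 -0.0014] d in new axes [-0.0006  0.0005 -0.0014]
tip in socket (phi0 axes) mm [ 0.87607763 -0.13198149  0.40998166] phi [-3.09088283e-05  1.22912369e-03  4.73055239e-01]
force tool [-3.84215256  0.94133108 -5.93227772] torque [-0.38718231 -0.90790139  0.01492385] [-0.31 -0.57  2.14  0.22  1.    1.66]
time_s: 41.35
opening: 0.203
tip in socket (phi0 axes) mm [3.36839351 0.04069371 1.93445778] phi [-1.93496025e-04  4.93841771e-03  4.71537194e-01]
force tool [ -6.32414005   3.0105896  -22.74851445] torque [-0.74905854 -1.59478081 -0.07973542] [-0.31 -0.57  2.14  0.21  0.99  1.66]
```

```bash

python3 drive.py '[[0,0,-0.004,0,0,0],[0,0,-0.0035,0,0,0],[0,0,0,0,0,-0.15],[0,0,0,0,0,-0.15],[0,0,0,0,0,0],[0,0,0,0,0,0]]'|grep -E "time|open"; python3 al.py .175 .001
```

```text
time_s: 42.1
opening: 0.199
rotvec [-0.0002 -0.0002 -0.0013] d in old axes [0.     0.0002 0.001 ] d in new axes [0.     0.0002 0.001 ]
tip in socket (phi0 axes) mm [ 0.00327546 -0.19414127 -2.04879365] phi [1.62850562e-04 1.80221771e-04 1.76346299e-01]
force tool [-1.08970075  0.11227569  1.93867265] torque [-0.11289622 -0.51006041  0.03050384] [-0.31 -0.58  2.14  0.22  1.01  1.36]
```

```bash

python3 drive.py '[[-0.0004,0,0.002,0,0,0],[0,0,0.002,0,0,0],[0,0,0.002,0,0,0],[0,0,0,0,0,0],[0,0,0,0,0,0]]'|grep -E "time|open"; python3 al.py .175 -.016|tail -2
```

```text
time_s: 42.72
opening: 0.197
tip in socket (phi0 axes) mm [ 1.18301425 -0.14905395  1.76084474] phi [-0.00058456  0.00181737  0.17271665]
force tool [ -6.99724036   1.66152545 -16.59191171] torque [-0.20799336 -1.65631328 -0.07212298] [-0.31 -0.57  2.14  0.21  0.99  1.36]
```

Re-fitting the seated readings shows the key sits about (−1.0, +0.6) mm off the TCP, so my re-entry was laterally off. I'll retry with the corrected offset.

```bash

python3 drive.py '[[0,0,-0.006,0,0,0],[0.0015,0.0007,0,0,0,0],[0,0,0,0,0,0.165],[0,0,0,0,0,0.165],[0,0,0,0,0,0],[0,0,0,0,0,0]]'|grep -E "time|open"; python3 al.py .5 .001
```

```text
time_s: 43.48
opening: 0.2
rotvec [-0.0002 -0.0003 -0.0013] d in old axes [-0.0013 -0.0001  0.0011] d in new axes [-0.0013 -0.0001  0.0011]
tip in socket (phi0 axes) mm [ 1.08582377  0.73968782 -2.06378731] phi [1.61117226e-04 3.30956737e-04 5.01334809e-01]
force tool [-1.57196708  0.87128971  1.63988494] torque [-0.2133059  -0.46652812  0.00202036] [-0.31 -0.58  2.14  0.22  1.01  1.69]
```

```bash

python3 drive.py '[[0,0,0.002,0,0,0],[0,0,0.002,0,0,0],[0,0,0.002,0,0,0],[0,0,0.001,0,0,0],[0,0,0,0,0,0]]'|grep -E "time|open"; python3 al.py .5 -.016|tail -2
```

```text
time_s: 44.1
opening: 0.205
tip in socket (phi0 axes) mm [4.4031495  0.95440039 1.39348612] phi [-1.95765067e-04  5.10886672e-03  5.00562628e-01]
force tool [ -5.78525891   2.70113832 -23.15054489] torque [-0.7770327  -1.54710206  0.04254076] [-0.31 -0.56  2.13  0.22  0.99  1.69]
```

```bash

python3 drive.py '[[0,0,-0.007,0,0,0],[-0.0012,0.0002,0,0,0,-0.17],[0,0,0,0,0,-0.17],[0,0,0,0,0,-0.16],[0,0,0,0,0,0],[0,0,0.003,0,0,0],[0,0,0.0015,0,0,0],[0,0,0,0,0,0]]'|grep -E "time|open"; python3 al.py 0 -.016|tail -2
python3 drive.py '[[0,0,0,0,0,0.06],[0,0,0,0,0,0.06],[0,0,0,0,0,0]]'|grep -E "time|open"; python3 al.py 0 -.016|tail -2
```

```text
time_s: 45.1
opening: 0.197
tip in socket (phi0 axes) mm [0.38672514 0.32705833 1.40136235] phi [-0.00029693  0.00034686  0.00430558]
force tool [-4.46572394  0.1452663  -8.67092673] torque [ 0.01603084 -1.34684222  0.02269632] [-0.31 -0.57  2.14  0.22  1.    1.19]
time_s: 45.48
opening: 0.199
tip in socket (phi0 axes) mm [-0.43529354 -0.07115218  2.0959552 ] phi [ 0.00059491 -0.00075223  0.12533015]
force tool [-4.1452879  -0.28342829 -4.29066434] torque [ 0.00122525 -1.07116307  0.04370927] [-0.31 -0.57  2.14  0.22  1.    1.31]
```

```bash

python3 drive.py '[[0,0,0.002,0,0,0],[0,0,0.001,0,0,0.03],[0,0,0,0,0,0.03],[0,0,0,0,0,0]]'|grep -E "time|open"; python3 al.py 0 -.016|tail -2
```

```text
time_s: 45.98
opening: 0.198
tip in socket (phi0 axes) mm [ 1.06383069 -0.21392209  3.26888661] phi [0.00060728 0.00096378 0.18390729]
force tool [ -7.33635927   0.34430752 -18.33317317] torque [ 0.10654626 -1.92618774 -0.03549254] [-0.31 -0.57  2.14  0.22  0.99  1.37]
```

```bash

python3 drive.py '[[-0.0008,0.0003,-0.0005,0,0,0],[0,0,0,0,0,0.05],[0,0,0,0,0,0.05],[0,0,0,0,0,0]]'|grep -E "time|open"; python3 al.py 0 -.016|tail -2
python3 drive.py '[[0,0,0,0,0,0.05],[0,0,0,0,0,0.05],[0,0,0,0,0,0]]'|grep -E "time|open"; python3 al.py 0 -.016|tail -2
```

```text
time_s: 46.48
opening: 0.203
tip in socket (phi0 axes) mm [-0.06505456 -0.08817994  3.62936326] phi [0.00098127 0.00103274 0.28494819]
force tool [-5.12456793 -0.6401859  -9.57743966] torque [ 0.05316059 -1.27068781 -0.02222021] [-0.31 -0.57  2.14  0.22  0.99  1.47]
time_s: 46.85
opening: 0.2
tip in socket (phi0 axes) mm [-0.61503156 -0.18528498  4.0587696 ] phi [1.13455796e-03 1.12015330e-04 3.85096498e-01]
force tool [-3.97561833 -0.92736033 -5.44347108] torque [-0.03196246 -1.20962161  0.00583931] [-0.31 -0.57  2.14  0.22  0.99  1.57]
```

```bash

python3 drive.py '[[0,0,0.001,0,0,0.05],[0,0,0.001,0,0,0.05],[0,0,0.001,0,0,0],[0,0,0,0,0,0]]'|grep -E "time|open"; python3 al.py 0 -.016|tail -2
```

```text
time_s: 47.35
opening: 0.199
tip in socket (phi0 axes) mm [-1.13421216 -0.10484827  7.11747422] phi [ 0.00067432 -0.00116779  0.48443448]
force tool [-6.16169736  1.53118608 -9.33244755] torque [-0.4551442  -1.50387908 -0.06670342] [-0.31 -0.56  2.14  0.22  0.98  1.67]
```

It dropped in at φ≈0.48, which confirms θ≈1.5. I'll seat it fully once more and twist to the stop for certainty.

```bash

python3 drive.py '[[0,0,0.003,0,0,0],[0,0,0.003,0,0,0],[0,0,0.003,0,0,0],[0,0,0,0,0,0.05],[0,0,0,0,0,0.07],[0,0,0,0,0,0.07],[0,0,0,0,0,0.07],[0,0,0,0,0,0]]'|grep -E "time|open"; python3 al.py 0 -.016|tail -2
```

```text
time_s: 48.35
opening: 0.196
tip in socket (phi0 axes) mm [ 0.908283   -0.23330213 14.16121528] phi [0.00136332 0.00153734 0.74378367]
force tool [ -7.69781223   4.21202458 -23.40800693] torque [-0.94688057 -2.00683178  0.03107253] [-0.3  -0.54  2.14  0.22  0.96  1.93]
```

```bash

python3 drive.py '[[-0.0005,0.0005,0.001,0,0,0.06],[0,0,0,0,0,0.06],[0,0,0,0,0,0.06],[0,0,0,0,0,0]]'|grep -E "time|open"; python3 al.py 0 -.016|tail -2
python3 drive.py '[[0,0,0,0,0,0.06],[0,0,0,0,0,0.06],[0,0,0,0,0,0]]'|grep -E "time|open"; python3 al.py 0 -.016|tail -2
```

```text
time_s: 48.85
opening: 0.199
tip in socket (phi0 axes) mm [ 1.02665194 -0.44172164 14.71224454] phi [0.00248781 0.00269745 0.92320228]
force tool [ -6.67762857   3.95954806 -23.96192815] torque [-1.04458898 -1.87300569 -0.25863668] [-0.3  -0.54  2.14  0.22  0.96  2.11]
time_s: 49.22
opening: 0.199
tip in socket (phi0 axes) mm [ 1.07118722 -0.58841557 15.02449689] phi [0.00327962 0.00271417 1.04394602]
force tool [ -6.6563928    3.60491624 -20.87650218] torque [-0.84910707 -1.63305561 -0.14074547] [-0.3  -0.54  2.14  0.22  0.96  2.23]
```

```bash
python3 bar.py | awk 'NR%2==1'; python3 al.py 0 -.016|tail -1
```

```text
58.0 qqrqqrrrrqqqqqppooooopoooooorzzzzzzzzzzzzzzzzzzzzzzzzzzzzzzzzzzzzzzzzzzzzzzzzzzzz
  53.0 qqqqqqqqqqqqqqqqqqrqqqqqqqqqvyxtrpppppoomnnoppqszzzzzzzzzzzzzzzzzzzzzzzzzzzzzzzzz
  48.0 krwwurpqqrrqqqqqqqrrrqqsxzzzwnhhhhhhhhhhhhghgggffeeemrqppprrtzzzzzzzzzzzzzzyyzzzz
  43.0 sqqqqqqqqqrqnkjjkpswyzzxuttlhiiiiiijijiiiihhhhgggfffedhoqrssrqqqqqrrrrrruyrtwzzzz
  38.0 qqqrrqrpmkkjkptxzzzvtttuuutriiiiiiijiiiiihhhhhgggffeefptuttsrrrrrrrrrqrvvvvvvvvvv
  33.0 qqrqqqqqqrvyzzxuttuututuyzzwkhiiiiiiihhiihhhhhgggffeeizzztssssttttutttsrrrrrsuvvv
  28.0 rrrrrsxzzyvttttttttttttxzzxqjiiiiiiiiiiihhhhhhggggffefruwvtttuuuutttttttttttzzzzz
  23.0 zzzzzzzzzzzzzzzzzzzzzzzzzzzzniiiiiiiiiihihhhhhgggffeegrtuyzzzzyuttttttttuuuttvzzz
  18.0 zzzzzzzzzzzzzzzzzzzzzzzzzzztihiihiihhhhhiggggggffefeeekstttttsonnnostvttttttttttx
  13.0 zzzzzzzzzzzkhiihhirzzzzzzzogfghhhhhhhhgggggggfgfffeeefgjyzzzzzzvifffffftzzzzzzyuy
force tool [ -6.89650239   2.26838448 -20.68253448] torque [-0.86638054 -1.64481488 -0.12574326] [-0.3  -0.54  2.14  0.22  0.96  2.23]
```

The bar is still straight and the key entered at the angle matching the stop. I'll pull straight out without turning back, then check by scene-image correlation that the arm has not moved.

```bash

python3 drive.py '[[0,0,-0.004,0,0,0],[0,0,-0.006,0,0,0],[0,0,-0.01,0,0,0],[0,0,-0.02,0,0,0],[0,0,-0.03,0,0,0],[-0.03,0,-0.01,0,0,0],[-0.03,0,0,0,0,0],[0,0,0,0,0,0],[0,0,0,0,0,0]]'; python3 mouth.py|head -2; python3 patch.py
python3 - <<'E'
from h import *
im=ctrl.get_image("scene")[:,:,::-1].copy(); cv2.imwrite("pics/s9.png",im)
old=cv2.resize(cv2.imread("pics/s6.png"),(200,180),interpolation=cv2.INTER_AREA); new=im[160:340,150:350]
f=lambda a:cv2.cvtColor(a,cv2.COLOR_BGR2GRAY).astype(np.float32)
for nm,x,y in (("hung end",153,84),("hung mid",125,70),("fitted end",116,155),("block",145,122)):
    a,b=f(old)[y-16:y+16,x-16:x+16],f(new)[y-16:y+16,x-16:x+16]; print(nm,cv2.phaseCorrelate(a.copy(),b.copy(),cv2.createHanningWindow((32,32),cv2.CV_32F)),np.abs(a-b).mean())
E
```

```text
time_s: 50.4
ee_pos: [0.4341, 0.0714, 0.3749]
orientation: [-2.597, -0.293, -1.118]
force: [-0.1, -0.1, -3.1]
opening: 0.199
gripper_force: 66.7
j [-0.1909 -0.7715  2.1833  0.126   1.1303  2.3966]
pred mouth px 309.5061563607038 118.54802592919275
  18.0 nnnmmmmmmmnnnmmmmmmmmmmnnnoopqqrrrrsssssssssssssssssrrrrqqpoonnmmmmnnnnnnnmmmmnn
  17.0 nnmmmmnmmmmmmmmmmmmmnnoopqqrssssssssttttttsssstttsttssttsssrrqpoonnnnnnnmmnnnmmm
  16.0 nnnnmmmmmmmmnnmmmmnnopqrrssttttsssssrrrrrqqqqrrrrrrrssttttttsssrqqponnnnnnmmmmnn
  15.0 nnnnmmmmnmmnnnnnnoppqrssssssssrrqqpponnnnmmmmmnnnnooppqqrsstttttssrqpoonnmmmmnnn
  14.0 nnnmmmmmmmmnnnnopqrrsssssrrqpponnmllkjkkjjjjjjjjjkkkllmmnopqrsssssssrqpoonnnnmnn
  13.0 nnmmmmmmmmnnnopqrrssssrrqponmlkkkjjjjjjjjjjjjiiijjjjjjjjklmnopqrssssssrqponnmnnn
  12.0 nnnmmmmmmnnoopqrrsssrqponmlkjiiijjjjjjjjjjjjjijjjjjjjjjjjjjklmnopqrssssrrqponmmn
  11.0 nnnnnmmmnnopqrrsssrqponmlkjjjjjjjjjjjjjjjjjjiiiiiijjjjjjjjjjjjklmopqrssssrrqonnn
  10.0 mnnmmmmnnopqrssssrqpnmkjjjjjjjjjjjjiiiiiiiiiiiiiijjjjjjjjjjjiiijklmoprsssssrqpon
   9.0 nnnnnmmnoqrsstssrpomlkjjjjjjjjjjjjjiiiiihhghhhhiiiiii
[... 2295 characters left out ...]
ywusrpnnnnnnmmllkkkk
 -18.0 ooonnmmlllllmnopqrqqponnopqrsuvwxxxyyyzzzzzzzzzzzyyyxxxwvutsrqonmmmmnnnnmmmllkkk
 -19.0 kmnooonnnnnnnoppqqrqponnnnnnoopqrrstuuvvvwwwwwvwvuuttsrqqponmmmmmmmmnnnnnmmlllkk
 -20.0 jlnooooooooooopqqqqqponnnnnnnmmmmnnnoppppppqpppppooonnnmmmmmlmmmmmmmnnnnnmmlllkk
 -21.0 hkmnoooooooooopqqrrqpponnnnnmmmmmmmmmmmmmlmmmmmmmmmmmlllllmmmmmmmmmmnnnnnmmllkkl
hung end ((-0.07043326946918071, -0.07856901512729308), 0.7733168993145227) 33.45508
hung mid ((1.1148815251924624, -5.040333313640428), 0.2869459823705256) 47.96582
fitted end ((0.017702885217227404, -0.0515589681663684), 1.002858825144358) 4.845703
block ((-0.193246636348821, -0.29937217838135055), 0.8367245406843722) 9.875
```

The hex now shows a corner at the bottom (θ mod 60° ≈ 0.45, so θ≈1.5), and the arm's end has not moved (shift <0.1 px). Now I'll return the key, using the nearer half-turn grip angle.

```bash
python3 - <<'E'
from h import *
delta([.5391,-.3478,.40],yaw=1.531-np.pi)
E
```

```text
rotvec [-0.6021 -0.1473  0.5562] d in old axes [0.4118 0.1266 0.0379] d in new axes [ 0.4143 -0.1215 -0.0251]
```

```bash

python3 drive.py '[[0,0,-0.01,-0.1204,-0.0295,0.1112],[0,0,-0.01,-0.1204,-0.0295,0.1112],[0,0,-0.01,-0.1204,-0.0295,0.1112],[0,0,0,-0.1204,-0.0295,0.1112],[0,0,0,-0.1204,-0.0295,0.1112],[0,0,-0.01,0,0,0],[0,0,0,0,0,0]]'; python3 - <<'E'
from h import *
delta([.5391,-.3478,.40],yaw=1.531-np.pi)
E
```

```text
time_s: 51.38
ee_pos: [0.4176, 0.0544, 0.4123]
orientation: [-3.136, 0.011, -1.589]
force: [0.7, -0.6, -1.8]
opening: 0.2
gripper_force: 66.7
rotvec [-0.0057  0.0113  0.0213] d in old axes [ 0.4    -0.1289  0.0085] d in new axes [ 0.397  -0.1374  0.0123]
```

```bash

python3 drive.py '[[0.0496,-0.017,0,-0.005,0.011,0.021],[0.0496,-0.0172,0,0,0,0],[0.0496,-0.0172,0,0,0,0],[0.0496,-0.0172,0,0,0,0],[0.0496,-0.0172,0,0,0,0],[0.0496,-0.0172,0,0,0,0],[0.0496,-0.0172,0.004,0,0,0],[0.0496,-0.0172,0.004,0,0,0],[0,0,0,0,0,0],[0,0,0,0,0,0]]'; python3 - <<'E'
from h import *
delta([.5391,-.3478,.345],yaw=1.531-np.pi)
E
```

```text
time_s: 52.62
ee_pos: [0.5398, -0.3462, 0.4023]
orientation: [3.139, 0.0, -1.609]
force: [-0.3, 0.6, -1.8]
opening: 0.196
gripper_force: 66.6
rotvec [0.0023 0.0002 0.0015] d in old axes [0.0017 0.0005 0.0573] d in new axes [0.0017 0.0007 0.0573]
```

```bash

python3 drive.py '[[0.0013,0.0006,0.03,0.002,0,0],[0,0,0.027,0,0,0],[0,0,0,0,0,0],[0,0,0,0,0,0]]'; python3 - <<'E'
from h import *
delta([.5391,-.3478,.33],yaw=1.531-np.pi)
E
python3 drive.py '[[0,0,0.008,0,0,0],[0,0,0.008,0,0,0],[0,0,0.008,0,0,0],[0,0,0,0,0,0]]'
```

```text
time_s: 53.12
ee_pos: [0.5393, -0.3476, 0.3473]
orientation: [-3.14, -0.002, -1.609]
force: [0.6, -0.8, -1.8]
opening: 0.198
gripper_force: 66.5
rotvec [-0.0013 -0.0016  0.0017] d in old axes [0.0002 0.0002 0.0173] d in new axes [0.0002 0.0002 0.0173]
time_s: 53.62
ee_pos: [0.5384, -0.3479, 0.3193]
orientation: [3.138, 0.002, -1.61]
force: [-0.1, -0.4, -3.0]
opening: 0.197
gripper_force: 66.6
```

In the hole without contact; lowering to the shoulder.

```bash

python3 drive.py '[[0,0,0.012,0,0,0],[0,0,0.012,0,0,0],[0,0,0.012,0,0,0],[0,0,0.006,0,0,0],[0,0,0,0,0,0],[0,0,0,0,0,0]]'
python3 drive.py '[[0,0,0.003,0,0,0],[0,0,0.003,0,0,0],[0,0,0,0,0,0]]'
```

```text
time_s: 54.38
ee_pos: [0.5389, -0.3484, 0.2795]
orientation: [3.141, -0.0, -1.61]
force: [-0.4, 0.0, -3.0]
opening: 0.198
gripper_force: 66.5
time_s: 54.75
ee_pos: [0.5387, -0.3481, 0.2728]
orientation: [3.14, 0.001, -1.61]
force: [-0.7, -0.4, -0.8]
opening: 0.203
gripper_force: 66.8
```

```bash

python3 drive.py '[[0,0,0.002,0,0,0],[0,0,0.001,0,0,0],[0,0,0,0,0,0]]'
python3 drive.py '[[0,0,0,0,0,0],[0,0,0,0,0,0],[0,0,0,0,0,0]]' 0.42
python3 drive.py '[[0,0,-0.015,0,0,0],[0,0,-0.03,0,0,0],[0,0,-0.04,0,0,0],[0,0,-0.04,0,0,0],[0,0,-0.02,0,0,0],[0,0,0,0,0,0],[0,0,0,0,0,0]]'
python3 - <<'E'
from h import *
im=ctrl.get_image("scene")[:,:,::-1].copy(); cv2.imwrite("pics/s10.png",im)
old=cv2.resize(cv2.imread("pics/s6.png"),(200,180),interpolation=cv2.INTER_AREA); new=im[160:340,150:350]
f=lambda a:cv2.cvtColor(a,cv2.COLOR_BGR2GRAY).astype(np.float32)
for nm,x,y in (("hung end",153,84),("hung mid",125,70),("fitted end",116,155)):
    a,b=f(old)[y-16:y+16,x-16:x+16],f(new)[y-16:y+16,x-16:x+16]; print(nm,cv2.phaseCorrelate(a.copy(),b.copy(),cv2.createHanningWindow((32,32),cv2.CV_32F)),np.abs(a-b).mean())
st=ctrl.observe(); w,C=snap("wrist"); g=w.max(2).astype(int); cv2.imwrite("pics/w11.png",w)
# key bar seen from above: 
Rn=Ro.from_euler('xyz',st["orientation"]); n=np.arange(60,-61,-5)/1000; m=np.arange(-26,26.1,.8)/1000
P=np.array([[np.array([.5387,-.348,.284])+Rn.apply([u,v,0]) for v in m] for u in n]); uv=proj(C,P.reshape(-1,3)).reshape(len(n),len(m),2).astype(np.float32)
p=cv2.remap(cv2.cvtColor(w,cv2.COLOR_BGR2GRAY),uv[:,:,0],uv[:,:,1],cv2.INTER_LINEAR)
for i,r in enumerate(p): print("%6.1f "%(n[i]*1000)+"".join(chr(ord('a')+min(25,int(v)//6)) for v in r))
E
```

```text
time_s: 55.12
ee_pos: [0.5388, -0.3482, 0.2724]
orientation: [3.141, -0.001, -1.61]
force: [-3.5, 2.7, 7.7]
opening: 0.201
gripper_force: 68.2
time_s: 55.5
ee_pos: [0.5387, -0.3481, 0.2696]
orientation: [3.14, 0.001, -1.61]
force: [-0.2, -1.2, 0.4]
opening: 0.421
gripper_force: 0.0
time_s: 56.38
ee_pos: [0.5387, -0.3481, 0.4139]
orientation: [3.139, 0.001, -1.61]
force: [0.4, 0.1, -0.4]
opening: 0.42
gripper_force: 0.0
hung end ((0.0009032921034393127, 0.06750923779016205), 0.9343439056538045) 12.427734
hung mid ((0.1699729144641431, -0.3583909856632772), 0.931362173287198) 12.477539
fitted end ((-0.07787792287296114, 0.17508582156851205), 1.03080939874053) 2.8935547
  60.0 zzzzzzzzzzzzzzzzzzzzzzzzzzzzzzzzzzzzzzzzzzzzzzzzzzzzzzzzzzzzzzzzzz
  55.0 zzzzzzzzzzzzzzzzzzzzzzzzzzzzzzzzzzzzzzzzzzzzzzzzzzzzzwwwvvvvvwwurp
  50.0 zzzzzzzzzzzzzzzzzzzzzzzzvokgdddddeddddeioxzzzzzzzzvqqqqqqqqqqqqqqq
  45.0 zzzzzzzzzzzzzzzzzzzzzxngfghiiiiihhggffeeedemxzzzzzvqqqqqqqqqqqrqqq
  40.0 nkiggggjnpppppppppppolgefghhiiiihhgfffeeeedgloppppqqqqqqqqqqqqqqqq
  35.0 qqppqpqpqppppppppppppmhffgghiiihhggfffeeeddeghh
[... 725 characters left out ...]
gffffefeeddeghhhhhhhhhhhjnoooooooo
 -20.0 zzzzzzzzzzzzzzzzzzzzzzpheffgggggffffffeeeehrzzzzzzzzzzzzzzzzzzzzzz
 -25.0 zzzzzzzzzzzzzzzzzzzzzypheffgggggfffffeeeedgqzzzzzzzzzzzzzzzzzzzzzz
 -30.0 zzzzzzzzzzzzzzzzzzzzzzpheffgggggffffffeeedfpzzzzzzzzzzzzzzzzzzzzzz
 -35.0 zzzzzzzzzzzzzzzzzzzzzrieffffggggffffffeeeddhrzzzzzzzzzzzzzzzzzzzzz
 -40.0 wzzzzzzzzzzzzzzzzzzzzyohefffgggfffgfffeeedeozzzzzzzzzzzzzzzzzzzzzz
 -45.0 ppppppprstuwzzzzzzzzzzzzxpljhggffffgghjlpxzzzzzzzzzzzzzzzzzzzzzzzz
 -50.0 rrqqpppppppppstuuuuuwzzzzzzzzzzzzzzzzzzzzzzzzzzzzzzzzzzzzzzzzzzzzz
 -55.0 zzzzyxvuttsrqqppppqsttttttuxzzzzzzzzzzzzzzzzzzzzzzzzzzzzzzzzzzzzzz
 -60.0 zzzzzzzzzzzzyxvutrrpqrttttttttvyzzzzzzzzzzzzzzzzzzzzzzzzzzzzzzzzzz
```

```bash
python3 -c "
from bench import ctrl
print(ctrl.hand_in())"
```

```text
the job is handed in; nothing more can be done
None
```

I handed the job in at about 56 s: the arm is hung fully home, the key is back upright in its hole and nothing else was touched, but I inferred that the lock screw is at its stop from the socket's look and the key's feel (about 1.5 rad) rather than reading it directly.

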